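# Take the out-marker off its display peg and stand it in the file sorter

### The arm

A 7-joint arm with a two-finger parallel gripper is mounted at the origin on the work surface. World frame = base frame: x ahead of the robot, y to its left, z up, the work surface at z = 0. Lengths are in m, angles in rad, forces in N, time in s.
With the tool pointing down it reaches from about 0.425 to 1.025 m from the base axis. Payload 3.6 kg.
Tool frame: the origin (TCP) lies midway between the tips of the shut fingers; the grasp point (between the pads) lies 19 mm behind it (ctrl.grasp_offset is the distance from the TCP to the grasp point, in m); z points along the fingers, x is the direction in which the jaws open and shut, and the axes are right-handed (so a half turn about z gives the same grasp; the last joint's range is limited). The gripper opens to 85 mm and grips with 20 to 120 N. Pads are 22 mm wide; open, the fingers measure 114 mm over their backs; the gripper's body (76 mm by 85 mm) begins 54 mm behind the grasp point. The pads swing forward as they close: fully open they stand 13 mm farther back than shut.
Start: joints at [1.163, 0.591, 0.048, 1.609, -0.033, 0.943, -0.034], TCP at [0.224, -0.69, 0.231] pointing down, gripper open.
Joint ranges: [-2.69, 2.69], [-0.47, 2.24], [-1.27, 1.36], [0.19, 2.51], [-1.53, 4.68], [0.08, 2.07], [-3.09, 3.09]. Speed limits (rad/s): [2.57, 2.57, 3.14, 3.14, 3.14, 3.14, 3.14].

### API

Orientations are given as [roll, pitch, yaw] about the fixed x, y, z axes, in that order (R = Rz(yaw) Ry(pitch) Rx(roll)).
In Python, from workcell import ctrl, cams gives the robot as it stands.
- The arm moves only by the tool carry_out, never from a script. Its argument "deltas" is a list of rows, each an object of numbers: "grip": the closure in counts, from 0 (fully open) to 255 (shut); "tx", "ty", "tz": the shift along the tool's x, y, z in units of 25 mm (1.0 is 25 mm); "wx", "wy", "wz": the turn, a rotation vector about the tool's x, y, z in units of 5 degrees (1.0 is 5 degrees). In form: [{"grip": .., "tx": .., "ty": .., "tz": .., "wx": .., "wy": .., "wz": ..}, ...]. A call has 1 to 12 rows; each row shifts and turns the commanded pose from where the row before left it, along the tool's axes as they then stand; what a row does not reach is not made up. A row lasts 1/10 s, in which the tool goes at most 50 mm and 8.59 degrees, less where a joint would pass 70% of its speed; a pose out of reach is approached as far as the arm can. A call is refused whole if a number of a shift passes 1 or a number of a turn 1, either way. A call with a gripper value outside its range is refused whole. The fingers move at their own pace and stop on an object; "grip_force" is the grip in N (left out, the last holds). Time passes only in rows, so rows that do not move let the fingers close. It gives the time, the measured TCP pose, the force and the opening at its end, in the units of the state.
- ctrl.observe(): the state, without advancing time (a new reading comes with each control period).
- cams.get_image(name): name is "side" or "top"; returns (picture, depth): 384x512x3 uint8, red, green, blue; 384x512 float32, m along the optical axis (not along the pixel's ray), 0 where there is no reading.
- cams.calibration(name): a dict with "vertical_fov" (degrees; the focal length in pixels is half the picture's height over the tangent of half this angle, whatever the lens; pixels are square), "cx", "cy" (the principal point, pixels), "k1" (the pictures are not rectified: a ray, as slopes to the right and down, at radius r is drawn at 1 + k1 r^2 times it, then the intrinsics apply), "extrinsics" (4x4, takes a point from camera to world coordinates). Camera axes: x right, y down, z forward; pixel columns grow to the right and rows downward; lengths in m; the calibration is good to about 2 mm. A picture is of the moment at which its call begins. calibration takes no time and is no camera call.
- ctrl.hand_in(): hands the job in, once; it reports no verdict.
The state is a dict: "time": time; "qpos": joint angles; "qvel": joint speeds; "tau": joint torques, N m; "ee_pos": TCP position; "ee_rot": TCP orientation; "contact_force": force on the tool from outside, world axes, zero at the start; "ft_torque": the same for the moment, N m; "finger_gap": finger opening in m.
Only numpy, scipy, OpenCV 4.12 (cv2) and the standard library are available. Lean on these libraries where they do the work, as an engineer would, in place of code of your own. Each camera call takes 0.05 s, during which the arm holds its last target.

### The job

A file has been taken out of the desk sorter: take the long grey out-marker off its wire peg, lifting its hole over the peg's upturned tip as you slide it off, and stand it upright in the sorter's empty middle slot, lowered all the way down before you let go. Go by feel and be gentle with the wire so that it is not strained or bent, and leave the other hanging things and everything on the table where they are.

Things in the scene. Friction and masses are not known exactly. Their poses are not given: they have to be found in the camera images.
- stand: white display stand fixed to the table: base plate 6 mm thick (x from -95 to +55 mm), two uprights 384 mm apart in y, tops 234 mm up, and between them a cross bar 14 mm deep, 22 mm high, its middle 220 mm above the table. Origin on the table under the bar's middle; y along the bar, z up; its front, to which the pegs point, is -x.
- peg_left: left (+y) of three like wire pegs on the bar, some 130 mm apart. Origin where the wire's axis leaves its clip, 11 mm before the bar's middle; axes as the stand's. Steel wire 4 mm thick runs 115 mm along -x, level or sagging up to 2.6 degrees, then is bent up from its line for a last straight 44 mm, by 12 to 50 degrees; sag and bend differ and are not measured. It gives 1 mm for 4 to 7 N.
- peg_mid: the middle peg, like peg_left. A load of over 6 N on any of the three strains it too far.
- peg_right: the right peg (-y), like peg_left
- marker: the out-marker, longest of the three hanging things, on any peg: stiff grey plate 60 mm wide (y), 160 tall (z), 3 thick (x), 36 to 63 g. Origin: centre of its hang hole, 28 wide x 11.5 mm high; top edge 32 mm above, bottom edge 128 below. Hangs 65 to 85 mm out from the peg's origin, the wire's axis 3.7 mm above the marker's origin. Its straight side edges can be gripped across the 60 mm.
- marker_foot (a point): the middle of the marker's bottom edge, 128 mm below the hole's centre
- clip_card: a card 62 mm wide and 102 mm tall with binder clips under a clear blister 18 mm deep, hanging on another peg; leave it hanging. Origin at the centre of its hang hole.
- magnifier: a black reading glass, handle up, hanging on the third peg by a hole in the handle; 40 mm wide at the handle, 66 mm over the ring, 127 mm tall; leave it hanging. Origin at the centre of its hang hole.
- sorter: dark steel desk sorter fixed to the table: base 120 (x) x 130 mm (y), 8 mm thick; six upright dividers 110 mm wide (y), 3 thick, 62 high above the base, make five slots 16 mm wide in x, 19 mm apart, open at both ends in y. All but the middle slot hold papers rising up to 74 mm above the base's top. Origin at the centre of its underside, z up.
- slot (a point): the middle of the empty middle slot's floor, 8 mm above the table, on the sorter's origin axis; axes as the sorter's. The marker stands here with its face square to x, its width along y (either face forward).
- stapler: black stapler 135 x 34 mm, 50 mm high, standing loose on the table; leave it
- stamp: wooden hand stamp 42 mm across, 75 mm high, loose; leave it
- tape_roll: cardboard tape roll 90 mm across, 24 mm high, lying loose; leave it
- glue: white glue bottle 40 mm across, 110 mm high, loose; leave it

How it is judged:
By the outcome, as a careful person would: the job done as asked, in the order asked, and still so for the second after the job is handed in, with the robot touching nothing.
It also fails if it takes over 72 s, if anything falls off the work surface, if the arm or the gripper's body presses on something with over 40 N, if the wrist force passes 120 N, or if a joint passes its speed limit or range.

## Working session

There is one attempt and no reset: what is moved stays moved. The work goes in short steps, Python scripts to look and compute and a tool call to move; the robot and the scene stay as the last step left them, time stands still between calls to the robot, and variables do not carry over. Pictures are saved under pics/ and viewed, and the job is handed in when it is done.

Besides the shell and the picture viewer there is one more tool, called after "Emit:" as a command line: name --argument value ..., lists and objects as JSON in quotes. carry_out: Moves the arm, as the interface text tells. Its arguments: {"type":"object","properties":{"deltas":{"type":"array"},"grip_force":{"type":"number"}},"required":["deltas"]}

```bash
ls; mkdir -p pics; python3 - <<'E'
from workcell import ctrl,cams
import cv2,numpy as np
s=ctrl.observe(); print({k:np.round(v,3).tolist() for k,v in s.items()})
for n in("side","top"):
    im,d=cams.get_image(n); cv2.imwrite(f"pics/{n}0.png",im[:,:,::-1]); np.savez(f"{n}0.npz",im=im,d=d)
    c=cams.calibration(n); print(n,{k:np.round(v,4).tolist() for k,v in c.items()})
E
```

```text
pics
{'time': 0.0, 'qpos': [1.163, 0.592, 0.048, 1.61, -0.033, 0.943, -0.034], 'qvel': [0.001, 0.001, -0.001, 0.001, -0.001, 0.001, 0.0], 'tau': [-0.001, -54.87, 1.546, -19.812, 0.009, 0.009, -0.0], 'ee_pos': [0.224, -0.689, 0.23], 'ee_rot': [3.141, 0.002, -1.257], 'contact_force': [0.686, -0.036, 0.908], 'ft_torque': [-0.013, -0.009, 0.025], 'finger_gap': 0.085}
side {'vertical_fov': 54.0466, 'cx': 256.6871, 'cy': 189.5174, 'k1': 0.0159, 'extrinsics': [[0.8941, -0.2356, 0.381, 0.1981], [-0.4477, -0.4989, 0.7421, -0.6518], [0.0153, -0.834, -0.5515, 0.6185], [0.0, 0.0, 0.0, 1.0]]}
top {'vertical_fov': 50.7689, 'cx': 253.9545, 'cy': 193.2324, 'k1': -0.0022, 'extrinsics': [[0.0943, -0.9669, 0.2372, 0.3203], [-0.9955, -0.0908, 0.0255, -0.0174], [-0.0031, -0.2385, -0.9711, 1.0767], [0.0, 0.0, 0.0, 1.0]]}
```

View pics/side0.png

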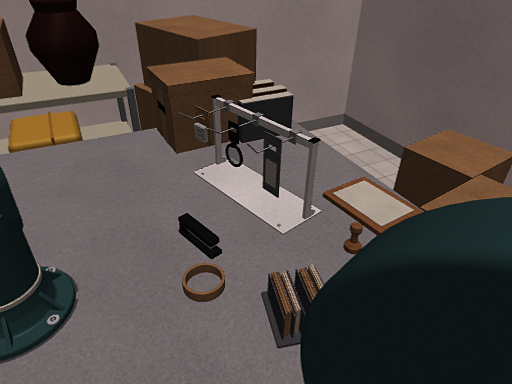

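View pics/top0.png

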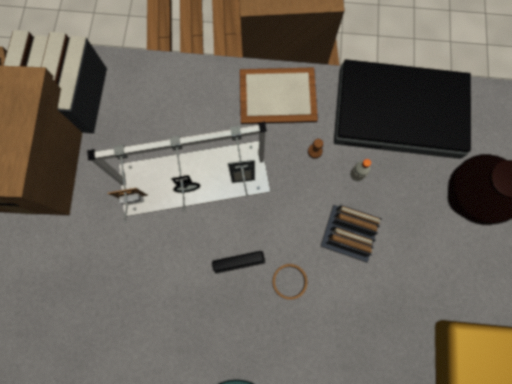

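```bash
cat > h.py <<'E'
import numpy as np,cv2
from workcell import ctrl,cams
def K(n):
    c=cams.calibration(n); f=192/np.tan(np.radians(c['vertical_fov'])/2)
    return f,c['cx'],c['cy'],c['k1'],np.array(c['extrinsics'])
def ray(n,u,v):
    f,cx,cy,k,E=K(n)
    p=np.array([[[u,v]]],float); A=np.array([[f,0,cx],[0,f,cy],[0,0,1]])
    q=cv2.undistortPoints(p,A,np.array([k,0,0,0.]))[0,0]
    return E[:3,3],E[:3,:3]@np.array([q[0],q[1],1.])
def onz(n,u,v,z):
    o,d=ray(n,u,v); return o+d*(z-o[2])/d[2]
def bydepth(n,u,v,D): 
    o,d=ray(n,u,v); return o+d*D
def onplane(n,u,v,p,nv):
    o,d=ray(n,u,v); return o+d*(np.dot(p-o,nv)/np.dot(d,nv))
def two(u1,v1,u2,v2): # side, top
    o1,d1=ray('side',u1,v1);o2,d2=ray('top',u2,v2)
    s=np.linalg.lstsq(np.c_[d1,-d2],o2-o1,rcond=None)[0]
    a=o1+d1*s[0];b=o2+d2*s[1]; return (a+b)/2,np.linalg.norm(a-b)
def proj(n,P):
    f,cx,cy,k,E=K(n); A=np.array([[f,0,cx],[0,f,cy],[0,0,1]])
    R=E[:3,:3].T; t=-R@E[:3,3]
    return cv2.projectPoints(np.atleast_2d(np.asarray(P,float)),cv2.Rodrigues(R)[0],t,A,np.array([k,0,0,0.]))[0][:,0]
def crop(im,x0,y0,x1,y1,s,fn):
    cv2.imwrite(fn,cv2.resize(im[y0:y1,x0:x1,::-1],None,fx=s,fy=s,interpolation=cv2.INTER_CUBIC))
E
python3 - <<'E'
from h import *
s=np.load('side0.npz');t=np.load('top0.npz')
crop(s['im'],180,80,340,240,5/1.4,'pics/s_stand.png') if 0 else crop(s['im'],180,85,330,235,4,'pics/s_stand.png')
crop(t['im'],80,110,280,230,4,'pics/t_stand.png')
crop(t['im'],300,190,400,270,6,'pics/t_sort.png')
E
```

```text
(no output)
```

View pics/s_stand.png

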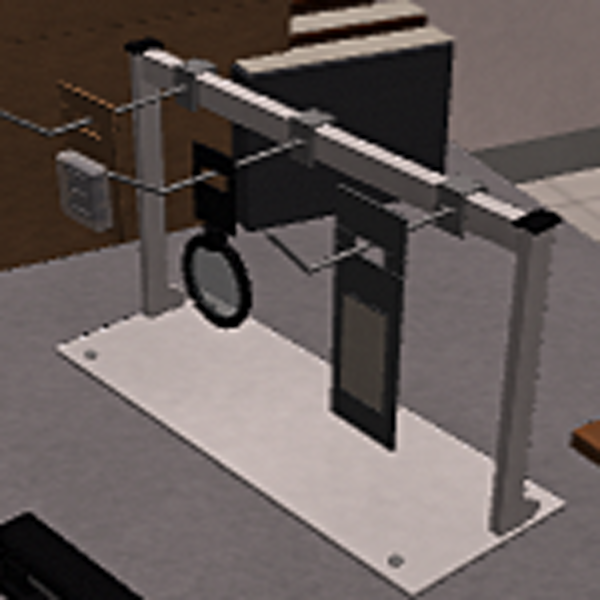

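View pics/t_stand.png

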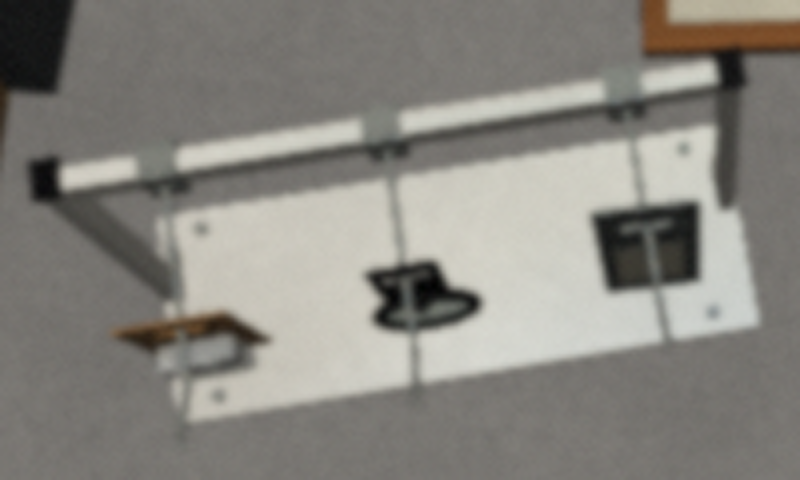

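View pics/t_sort.png

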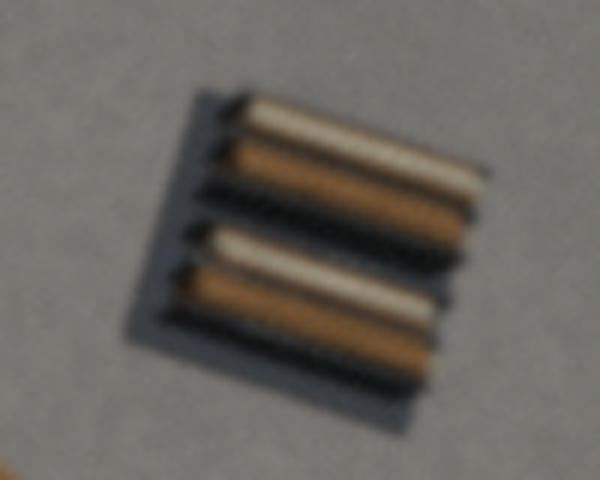

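```bash
python3 - <<'E'
from h import *
L=onz('top',91.2,155,.234);R=onz('top',262.7,127.5,.234)
print(L,R,np.linalg.norm(L-R))
yv=(L-R)[:2];yaw=np.arctan2(yv[1],yv[0])-np.pi/2;print('stand yaw',yaw)
for u,v in [(145.5+180-0-10,0)]: pass
# side caps: left(180+145/4,85+46/4), right (180+541/4,85+219/4)
Ls=onz('side',216.2,96.5,.234);Rs=onz('side',315.2,139.7,.234);print(Ls,Rs,np.linalg.norm(Ls-Rs))
print('base front corners side',onz('side',283,233.7,.006),onz('side',194.7,172.3,.006),'right back',onz('side',321.2,210.7,.006))
print('base top', onz('top',80+190/4,110+421/4,.006),onz('top',80+757/4,110+324/4,.006))
A=onz('top',334.2,205,.008);B=onz('top',320.8,246.7,.008);C=onz('top',367.5,262,.008)
print('sorter',A,B,C,np.linalg.norm(A-B),np.linalg.norm(C-B),'c',(A+C)/2)
print(np.arctan2(*(A-B)[[1,0]]),np.arctan2(*(B-C)[[1,0]])-np.pi/2)
E
```

```text
[0.57878652 0.36926685 0.234     ] [ 6.78393460e-01 -4.71116885e-04  2.34000000e-01] 0.3829199710622895
stand yaw 0.26315133326215223
[0.5779658  0.35949303 0.234     ] [ 0.68092006 -0.0046398   0.234     ] 0.3784075741603905
base front corners side [ 0.59095819 -0.0354992   0.006     ] [0.4885159  0.34391526 0.006     ] right back [0.73359096 0.00346626 0.006     ]
base top [0.48914254 0.3439047  0.006     ] [ 0.59187689 -0.0302397   0.006     ]
sorter [ 0.56893286 -0.20805043  0.008     ] [ 0.45337395 -0.17824264  0.008     ] [ 0.42501047 -0.30170218  0.008     ] 0.1193413842798416 0.1266757494662851 c [ 0.49697166 -0.25487631  0.008     ]
-0.25244173894045435 -0.225820525209123
```

```bash
python3 - <<'E'
from h import *
s=np.load('side0.npz');t=np.load('top0.npz')
crop(s['im'],230,120,300,210,6.6,'pics/s_m.png')
crop(t['im'],215,120,275,200,7,'pics/t_m.png')
crop(s['im'],255,255,335,345,6.6,'pics/s_sort.png')
# depth of marker
yaw=.263;xs=np.array([np.cos(yaw),np.sin(yaw),0]);ys=np.array([-np.sin(yaw),np.cos(yaw),0]);O=np.array([.6295,.1835,0])
for n,D,pts in (('side',s['d'],[(266,140),(278,145),(272,160),(270,175),(276,190),(266,185)]),('top',t['d'],[(232,165),(252,164),(233,178),(251,178)])):
    for u,v in pts:
        P=bydepth(n,u,v,D[v,u]); r=P-O; print(n,u,v,np.round(P,4),'stand',np.round([r@xs,r@ys,P[2]],4))
E
```

```text
side 266 140 [0.5842 0.0569 0.2258] stand [-0.0766 -0.1105  0.2258]
side 278 145 [0.5943 0.0172 0.2287] stand [-0.0773 -0.1515  0.2287]
side 272 160 [0.5891 0.0327 0.183 ] stand [-0.0782 -0.1351  0.183 ]
side 270 175 [0.5883 0.038  0.1385] stand [-0.0776 -0.1297  0.1385]
side 276 190 [0.5936 0.0144 0.1069] stand [-0.0787 -0.154   0.1069]
side 266 185 [0.5876 0.0554 0.0993] stand [-0.0738 -0.1128  0.0993]
top 232 165 [0.5844 0.0583 0.2351] stand [-0.0761 -0.1092  0.2351]
top 252 164 [0.5951 0.0157 0.2213] stand [-0.0768 -0.1531  0.2213]
top 233 178 [0.5846 0.0618 0.1303] stand [-0.075  -0.1059  0.1303]
top 251 178 [0.5933 0.0188 0.1139] stand [-0.0777 -0.1496  0.1139]
```

View pics/s_m.png

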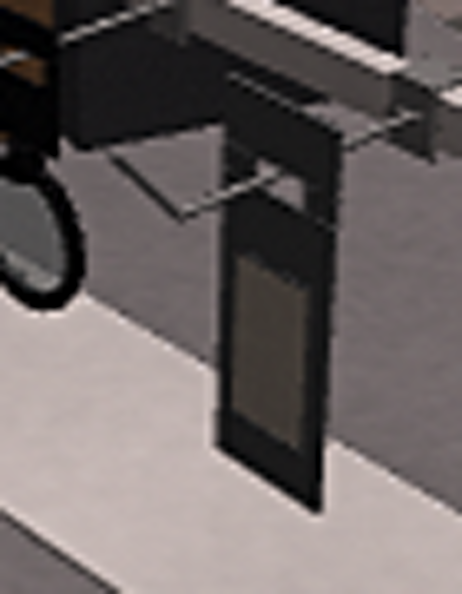

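View pics/t_m.png

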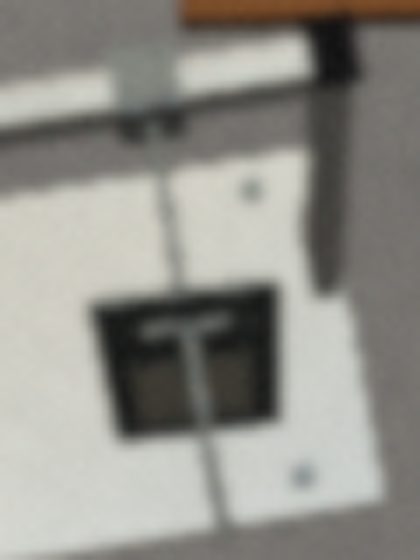

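View pics/s_sort.png

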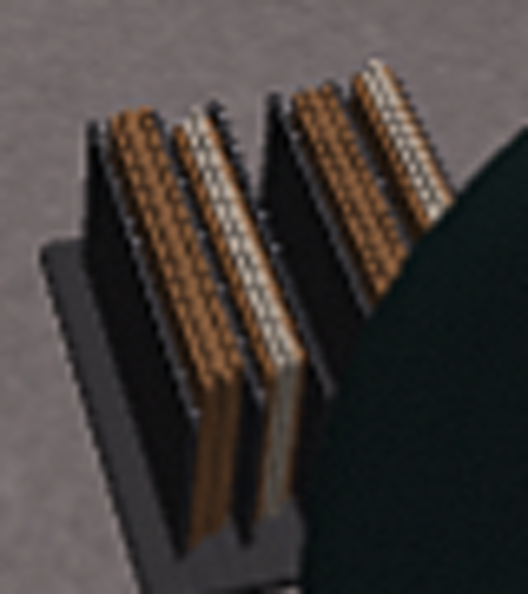

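```bash
python3 - <<'E'
from h import *
s=np.load('side0.npz');t=np.load('top0.npz')
yaw=.263;xs=np.array([np.cos(yaw),np.sin(yaw),0]);ys=np.array([-np.sin(yaw),np.cos(yaw),0]);O=np.array([.6295,.1835,0])
def st(P): r=P-O; return np.round(np.array([r@xs,r@ys,P[2]])*1000,1)
pl=O-.077*xs
cs=lambda x,y:(x/6.6+230-.42,y/6.6+120-.42); ct=lambda x,y:(x/7+215-.43,y/7+120-.43)
for nm,a,b in [('TL',(228,75),(93,304)),('TR',(342,132),(276,285)),('BR',(322,512),(278,418)),('BL',(216,447),(118,438))]:
    print(nm,'side',st(onplane('side',*cs(*a),pl,xs)),'top',st(onplane('top',*ct(*b),pl,xs)))
for nm,a,b in [('tip',(112,152),(223,525)),('clip',(420,115),(148,140))]:
    P,g=two(*cs(*a),*ct(*b)); print(nm,st(P),g)
for py in(-.133,-.130,-.127):
  print(py,'bend',st(onplane('side',*cs(183,217),O+py*ys,ys)),'tip',st(onplane('side',*cs(112,152),O+py*ys,ys)),'clip',st(onplane('side',*cs(420,115),O+py*ys,ys)))
# plane fits of marker
for n,D,im,(x0,y0,x1,y1) in (('side',s['d'],s['im'],(262,130,283,200)),('top',t['d'],t['im'],(226,160,258,186))):
    Q=[]
    for v in range(y0,y1):
        for u in range(x0,x1):
            if D[v,u]>0:
                r=bydepth(n,u,v,D[v,u])-O; Q.append([r@xs,r@ys,r[2]])
    Q=np.array(Q); m=(abs(Q[:,0]+.077)<.006)&(abs(Q[:,1]+.132)<.035)&(Q[:,2]>.09)&(Q[:,2]<.24); q=Q[m]
    A=np.c_[np.ones(len(q)),q[:,1]+.13,q[:,2]-.17]; c=np.linalg.lstsq(A,q[:,0],rcond=None)[0]; print(n,len(q),c,q.min(0),q.max(0),(A@c-q[:,0]).std())
E
```

```text
TL side [ -77.  -103.5  246.7] top [ -77.  -101.3  255.9]
TR side [ -77.  -161.   245.9] top [ -77.  -157.7  245.6]
BR side [ -77.  -161.8   88.9] top [ -77.  -157.9   94.6]
BL side [ -77.  -102.7   88.6] top [ -77.  -100.1  103. ]
tip [-151.2 -128.5  249.8] 0.0017858038304769356
clip [  -8.9 -129.3  218.4] 0.00873738513857827
-0.133 bend [-124.1 -133.   217.9] tip [-156.1 -133.   252.9] clip [  -6.8 -133.   220.5]
-0.13 bend [-121.4 -130.   215.8] tip [-153.5 -130.   250.9] clip [  -3.5 -130.   218.3]
-0.127 bend [-118.6 -127.   213.7] tip [-151.  -127.   248.9] clip [-1.000e-01 -1.270e+02  2.162e+02]
side 896 [-0.07680065  0.03808583  0.00091634] [-0.08283913 -0.16106053  0.09044395] [-0.07307385 -0.09809121  0.23997274] 0.0010452870422407183
top 450 [-0.07631167  0.04756932  0.00200381] [-0.08170488 -0.1576235   0.09074115] [-0.07302873 -0.09789462  0.23989189] 0.0007344918987762786
```

Emit:
carry_out --deltas '[{"tz":-0.8,"wz":0.27,"grip":0},{"tz":-0.8,"wz":0.27},{"tz":-0.8,"wz":0.27},{"tz":-0.8,"wz":0.27}]' --grip_force 40

```text
validation failed for argument at $.de...
```

```bash
cat >> h.py <<'E'
from scipy.spatial.transform import Rotation as Ro
SY=.263;xs=np.array([np.cos(SY),np.sin(SY),0]);ys=np.array([-np.sin(SY),np.cos(SY),0]);O=np.array([.6295,.1835,0])
def st(P): r=np.asarray(P)-O; return np.round(np.array([r@xs,r@ys,r[2]])*1000,1)
def W(a,b,z): return O+xs*a+ys*b+np.array([0,0,z])
def state():
    s=ctrl.observe(); return s,np.array(s['ee_pos']),Ro.from_euler('xyz',s['ee_rot'])
def need(P,rpy=None):
    s,p,R=state(); d=R.inv().apply(P-p)/.025
    w=None if rpy is None else np.degrees((R.inv()*Ro.from_euler('xyz',rpy)).as_rotvec())/5
    print('t',round(s['time'],2),'p',np.round(p,4),'rpy',np.round(s['ee_rot'],3),'F',np.round(s['contact_force'],2),'gap',round(s['finger_gap'],4)); print('units T',np.round(d,3),'W',None if w is None else np.round(w,3))
E
python3 - <<'E'
from h import *
need(W(-.0765,-.131,.30),[np.pi,0,-1.351])
E
```

```text
t 0.1 p [ 0.2235 -0.6889  0.2302] rpy [ 3.141e+00  2.000e-03 -1.257e+00] F [ 0.45 -0.6  -0.76] gap 0.0853
units T [-23.104 -22.897  -2.747] W [0.003 0.023 1.078]
```

Emit:
carry_out --deltas '[{"grip":0,"tx":0,"ty":0,"tz":-0.8,"wx":0,"wy":0,"wz":0.27},{"grip":0,"tx":0,"ty":0,"tz":-0.8,"wx":0,"wy":0,"wz":0.27},{"grip":0,"tx":0,"ty":0,"tz":-0.8,"wx":0,"wy":0,"wz":0.27},{"grip":0,"tx":0,"ty":0,"tz":-0.8,"wx":0,"wy":0,"wz":0.27}]' --grip_force 40

```text
time: 0.5
ee_pos: [0.2237, -0.6891, 0.3113]
ee_rot: [3.141, 0.001, -1.352]
contact_force: [0.3, -0.2, -0.3]
finger_gap: 0.0857
```

```bash
python3 - <<'E'
from h import *
need(W(-.0765,-.131,.30),[np.pi,0,-1.351])
E
```

```text
t 0.5 p [ 0.2237 -0.6891  0.3113] rpy [ 3.141e+00  1.000e-03 -1.352e+00] F [ 0.28 -0.25 -0.3 ] gap 0.0857
units T [-25.181 -20.595   0.484] W [ 0.003  0.016 -0.013]
```

Emit:
carry_out --deltas '[{"grip":0,"tx":-0.95,"ty":-0.78,"tz":0,"wx":0,"wy":0,"wz":0},{"grip":0,"tx":-0.95,"ty":-0.78,"tz":0,"wx":0,"wy":0,"wz":0},{"grip":0,"tx":-0.95,"ty":-0.78,"tz":0,"wx":0,"wy":0,"wz":0},{"grip":0,"tx":-0.95,"ty":-0.78,"tz":0,"wx":0,"wy":0,"wz":0},{"grip":0,"tx":-0.95,"ty":-0.78,"tz":0,"wx":0,"wy":0,"wz":0},{"grip":0,"tx":-0.95,"ty":-0.78,"tz":0,"wx":0,"wy":0,"wz":0},{"grip":0,"tx":-0.95,"ty":-0.78,"tz":0,"wx":0,"wy":0,"wz":0},{"grip":0,"tx":-0.95,"ty":-0.78,"tz":0,"wx":0,"wy":0,"wz":0},{"grip":0,"tx":-0.95,"ty":-0.78,"tz":0,"wx":0,"wy":0,"wz":0},{"grip":0,"tx":-0.95,"ty":-0.78,"tz":0,"wx":0,"wy":0,"wz":0},{"grip":0,"tx":-0.95,"ty":-0.78,"tz":0,"wx":0,"wy":0,"wz":0},{"grip":0,"tx":-0.95,"ty":-0.78,"tz":0,"wx":0,"wy":0,"wz":0}]'

```text
time: 1.7
ee_pos: [0.3902, -0.359, 0.311]
ee_rot: [3.141, 0.001, -1.351]
contact_force: [-0.5, -0.5, -0.0]
finger_gap: 0.0851
```

Emit:
carry_out --deltas '[{"grip":0,"tx":-0.95,"ty":-0.78,"tz":0,"wx":0,"wy":0,"wz":0},{"grip":0,"tx":-0.95,"ty":-0.78,"tz":0,"wx":0,"wy":0,"wz":0},{"grip":0,"tx":-0.95,"ty":-0.78,"tz":0,"wx":0,"wy":0,"wz":0},{"grip":0,"tx":-0.95,"ty":-0.78,"tz":0,"wx":0,"wy":0,"wz":0},{"grip":0,"tx":-0.95,"ty":-0.78,"tz":0,"wx":0,"wy":0,"wz":0},{"grip":0,"tx":-0.95,"ty":-0.78,"tz":0,"wx":0,"wy":0,"wz":0},{"grip":0,"tx":-0.95,"ty":-0.78,"tz":0,"wx":0,"wy":0,"wz":0},{"grip":0,"tx":-0.95,"ty":-0.78,"tz":0,"wx":0,"wy":0,"wz":0},{"grip":0,"tx":-0.95,"ty":-0.78,"tz":0,"wx":0,"wy":0,"wz":0},{"grip":0,"tx":-0.95,"ty":-0.78,"tz":0,"wx":0,"wy":0,"wz":0},{"grip":0,"tx":-0.95,"ty":-0.78,"tz":0,"wx":0,"wy":0,"wz":0},{"grip":0,"tx":-0.95,"ty":-0.78,"tz":0,"wx":0,"wy":0,"wz":0}]'

```text
time: 2.9
ee_pos: [0.5564, -0.0303, 0.3109]
ee_rot: [3.141, 0.0, -1.351]
contact_force: [0.2, 0.3, 0.2]
finger_gap: 0.0851
```

```bash
python3 - <<'E'
from h import *
need(W(-.0765,-.131,.30),[np.pi,0,-1.351])
im,d=cams.get_image('side'); np.savez('side1.npz',im=im,d=d); crop(im,0,0,512,384,1.5,'pics/s1.png')
im,d=cams.get_image('top'); np.savez('top1.npz',im=im,d=d); crop(im,0,0,512,384,1.5,'pics/t1.png')
E
```

```text
t 2.9 p [ 0.5564 -0.0303  0.3109] rpy [ 3.141  0.    -1.351] F [0.16 0.34 0.2 ] gap 0.0851
units T [-2.341 -1.887  0.434] W [ 0.011  0.001 -0.003]
```

View pics/s1.png

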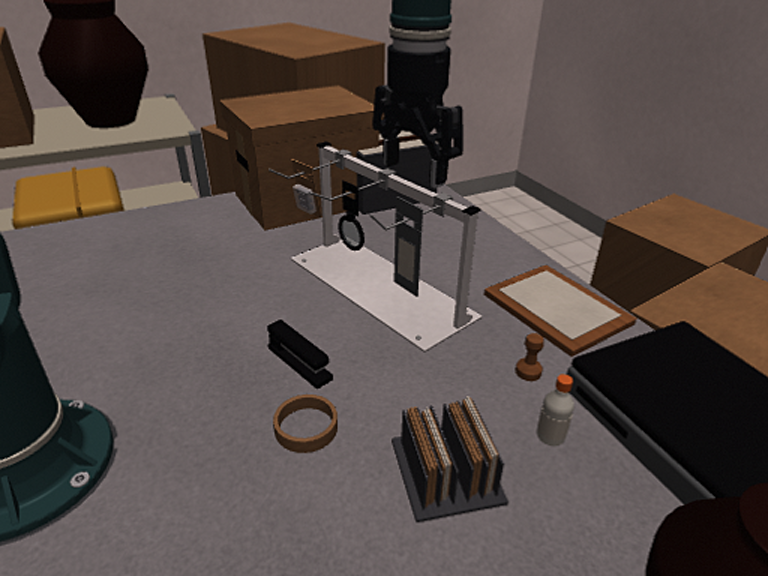

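View pics/t1.png

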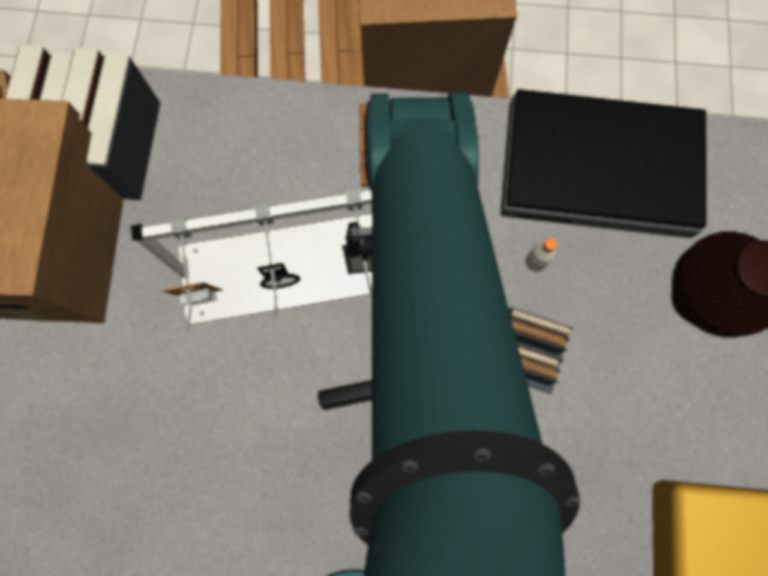

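Emit:
carry_out --deltas '[{"grip":0,"tx":-0.78,"ty":-0.63,"tz":0,"wx":0,"wy":0,"wz":0},{"grip":0,"tx":-0.78,"ty":-0.63,"tz":0,"wx":0,"wy":0,"wz":0},{"grip":0,"tx":-0.78,"ty":-0.63,"tz":0,"wx":0,"wy":0,"wz":0},{"grip":0,"tx":0,"ty":0,"tz":0.6,"wx":0,"wy":0,"wz":0},{"grip":0,"tx":0,"ty":0,"tz":0,"wx":0,"wy":0,"wz":0}]'

```text
time: 3.5
ee_pos: [0.5882, 0.0359, 0.2942]
ee_rot: [3.137, 0.0, -1.35]
contact_force: [0.0, -0.8, -1.2]
finger_gap: 0.0852
```

```bash
python3 - <<'E'
from h import *
need(W(-.0765,-.131,.194),[np.pi,0,-1.351])
im,d=cams.get_image('side'); np.savez('side2.npz',im=im,d=d); crop(im,220,60,330,210,5,'pics/s2.png') if 0 else crop(im,220,70,340,210,4.2,'pics/s2.png')
E
```

```text
t 3.5 p [0.5882 0.0359 0.2942] rpy [ 3.137  0.    -1.35 ] F [ 0.04 -0.81 -1.18] gap 0.0852
units T [-0.031 -0.09   4.007] W [0.056 0.003 0.01 ]
```

View pics/s2.png

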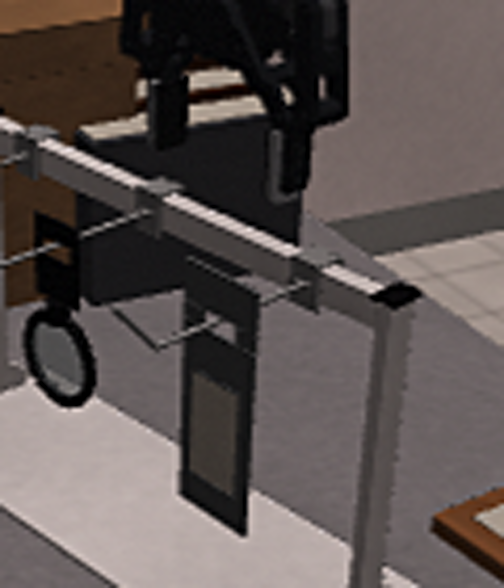

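Emit:
carry_out --deltas '[{"grip":0,"tx":0,"ty":-0.05,"tz":0.5,"wx":0,"wy":0,"wz":0},{"grip":0,"tx":0,"ty":0,"tz":0.5,"wx":0,"wy":0,"wz":0},{"grip":0,"tx":0,"ty":0,"tz":0.5,"wx":0,"wy":0,"wz":0},{"grip":0,"tx":0,"ty":0,"tz":0.5,"wx":0,"wy":0,"wz":0},{"grip":0,"tx":0,"ty":0,"tz":0.5,"wx":0,"wy":0,"wz":0},{"grip":0,"tx":0,"ty":0,"tz":0,"wx":0,"wy":0,"wz":0}]'

```text
time: 4.15
ee_pos: [0.5894, 0.036, 0.2314]
ee_rot: [3.137, 0.0, -1.351]
contact_force: [-0.7, 0.8, -0.8]
finger_gap: 0.0855
```

```bash
python3 - <<'E'
from h import *
need(W(-.0765,-.131,.194),[np.pi,0,-1.351])
im,d=cams.get_image('side'); np.savez('side3.npz',im=im,d=d); crop(im,230,80,320,210,4.6,'pics/s3.png')
E
```

```text
t 4.15 p [0.5894 0.036  0.2314] rpy [ 3.137  0.    -1.351] F [-0.66  0.8  -0.77] gap 0.0855
units T [-0.04  -0.029  1.494] W [ 0.052  0.005 -0.002]
```

View pics/s3.png

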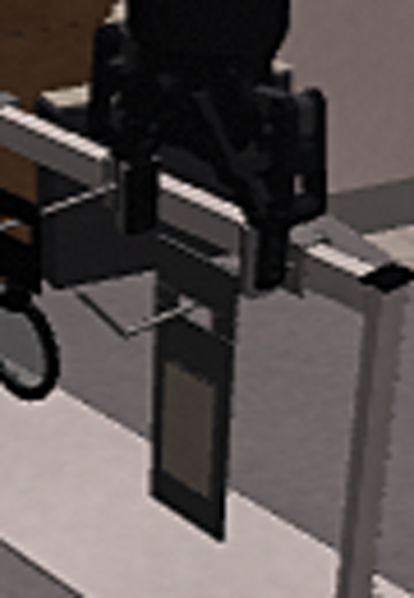

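```bash
python3 - <<'E'
from h import *
s,p,R=state(); print(st(p))
f=lambda P:np.round((proj('side',P)-[230,80]+.4)*4.6)
for x in(-1,1):
  for y in (-.011,.011):
    print(x,y,f(p+R.apply([[x*.0425,y,-.0125],[x*.0425,y,-.035]])).tolist())
g=s['qpos'];print(np.round(g,2))
D=np.load('side3.npz')['d']
for u,v in((118,200),(135,200),(150,200),(260,250),(275,250),(250,250)):
    U=int(u/4.6+230);V=int(v/4.6+80);P=bydepth('side',U,V,D[V,U]);print(u,v,st(P),np.round(R.inv().apply(P-p)*1000,1))
E
```

```text
[ -76.3 -132.   232.5]
-1 -0.011 [[160.0, 224.0], [162.0, 183.0]]
-1 0.011 [[128.0, 235.0], [128.0, 193.0]]
1 -0.011 [[273.0, 282.0], [276.0, 239.0]]
1 0.011 [[239.0, 294.0], [242.0, 251.0]]
[ 0.01  0.43 -0.2   1.91  0.11  0.82 -1.6 ]
118 200 [-88.5 -83.9 263.3] [-47.5  14.4 -30.8]
135 200 [-80.6 -89.1 262.9] [-42.7   6.3 -30.4]
150 200 [-72.8 -91.1 261.4] [-41.1  -1.6 -28.9]
260 250 [ -88.9 -185.1  271.8] [ 53.6  10.4 -39.4]
275 250 [ -82.2 -187.6  270.7] [ 55.8   3.6 -38.3]
250 250 [ -91.6 -181.8  271.4] [ 50.4  13.3 -39. ]
```

Emit:
carry_out --deltas '[{"grip":0,"tx":-0.02,"ty":-0.02,"tz":0.4,"wx":0,"wy":0,"wz":0},{"grip":0,"tx":0,"ty":0,"tz":0.4,"wx":0,"wy":0,"wz":0},{"grip":0,"tx":0,"ty":0,"tz":0.4,"wx":0,"wy":0,"wz":0},{"grip":0,"tx":0,"ty":0,"tz":0.3,"wx":0,"wy":0,"wz":0},{"grip":0,"tx":0,"ty":0,"tz":0,"wx":0,"wy":0,"wz":0},{"grip":20,"tx":0,"ty":0,"tz":0,"wx":0,"wy":0,"wz":0},{"grip":40,"tx":0,"ty":0,"tz":0,"wx":0,"wy":0,"wz":0},{"grip":50,"tx":0,"ty":0,"tz":0,"wx":0,"wy":0,"wz":0}]' --grip_force 20

```text
time: 5.0
ee_pos: [0.5918, 0.037, 0.1968]
ee_rot: [-3.141, -0.0, -1.351]
contact_force: [-0.4, 0.3, -0.3]
finger_gap: 0.0687
```

```bash
python3 - <<'E'
from h import *
need(W(-.0765,-.131,.194),[np.pi,0,-1.351])
im,d=cams.get_image('side'); np.savez('side4.npz',im=im,d=d); crop(im,230,80,320,210,4.6,'pics/s4.png')
E
```

```text
t 5.0 p [0.5918 0.037  0.1968] rpy [-3.141 -0.    -1.351] F [-0.44  0.29 -0.33] gap 0.0687
units T [-0.024  0.08   0.111] W [-0.012 -0.001 -0.003]
```

View pics/s4.png

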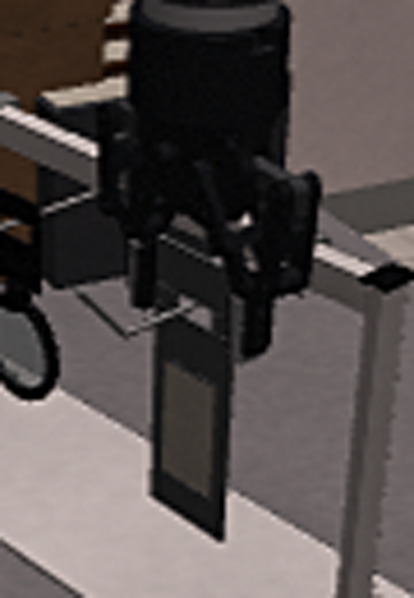

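Emit:
carry_out --deltas '[{"grip":55,"tx":-0.02,"ty":0.08,"tz":0.1,"wx":0,"wy":0,"wz":0},{"grip":65,"tx":0,"ty":0,"tz":0,"wx":0,"wy":0,"wz":0},{"grip":70,"tx":0,"ty":0,"tz":0,"wx":0,"wy":0,"wz":0},{"grip":75,"tx":0,"ty":0,"tz":0,"wx":0,"wy":0,"wz":0},{"grip":80,"tx":0,"ty":0,"tz":0,"wx":0,"wy":0,"wz":0},{"grip":85,"tx":0,"ty":0,"tz":0,"wx":0,"wy":0,"wz":0},{"grip":90,"tx":0,"ty":0,"tz":0,"wx":0,"wy":0,"wz":0},{"grip":100,"tx":0,"ty":0,"tz":0,"wx":0,"wy":0,"wz":0}]' --grip_force 20

```text
time: 5.85
ee_pos: [0.5894, 0.037, 0.1939]
ee_rot: [-3.142, 0.0, -1.351]
contact_force: [-0.7, -0.0, 0.5]
finger_gap: 0.0597
```

```bash
python3 - <<'E'
from h import *
need(W(-.0765,-.131,.194),[np.pi,0,-1.351])
im,d=cams.get_image('side'); np.savez('side5.npz',im=im,d=d); crop(im,230,80,320,210,4.6,'pics/s5.png')
F=[]
E
```

```text
t 5.85 p [0.5894 0.037  0.1939] rpy [-3.142  0.    -1.351] F [-0.69 -0.01  0.49] gap 0.0597
units T [-0.001 -0.013 -0.006] W [-0.001  0.    -0.002]
```

View pics/s5.png

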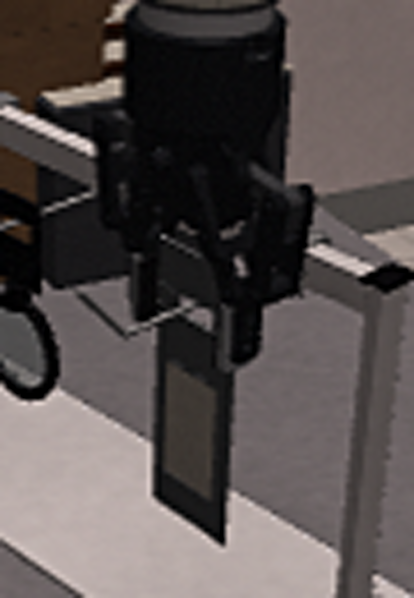

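Emit:
carry_out --deltas '[{"grip":160,"tx":0,"ty":0,"tz":0,"wx":0,"wy":0,"wz":0},{"grip":160,"tx":0,"ty":0,"tz":0,"wx":0,"wy":0,"wz":0},{"grip":160,"tx":0,"ty":0,"tz":-0.05,"wx":0,"wy":0,"wz":0},{"grip":160,"tx":0,"ty":0,"tz":-0.05,"wx":0,"wy":0,"wz":0},{"grip":160,"tx":0,"ty":0,"tz":-0.05,"wx":0,"wy":0,"wz":0},{"grip":160,"tx":0,"ty":0,"tz":0,"wx":0,"wy":0,"wz":0},{"grip":160,"tx":0,"ty":0,"tz":0,"wx":0,"wy":0,"wz":0}]' --grip_force 40

```text
time: 6.6
ee_pos: [0.5893, 0.0369, 0.1975]
ee_rot: [3.141, -0.0, -1.351]
contact_force: [-0.3, -0.3, -1.5]
finger_gap: 0.0591
```

```bash
python3 - <<'E'
from h import *
need(W(-.0765,-.131,.194),[np.pi,0,-1.351])
im,d=cams.get_image('side'); np.savez('side6.npz',im=im,d=d); crop(im,240,120,295,205,7,'pics/s6.png')
# marker plane fit below grip, left & right edges
s,p,R=state()
Q=[]
for v in range(150,205):
    for u in range(255,290):
        r=bydepth('side',u,v,d[v,u])-O; Q.append([r@xs,r@ys,r[2]])
Q=np.array(Q); m=(abs(Q[:,0]+.077)<.008)&(abs(Q[:,1]+.132)<.035)&(Q[:,2]>.095)&(Q[:,2]<.18); q=Q[m]
A=np.c_[np.ones(len(q)),q[:,1]+.13,q[:,2]-.17]; c=np.linalg.lstsq(A,q[:,0],rcond=None)[0]; print(len(q),c,(A@c-q[:,0]).std())
E
```

```text
t 6.6 p [0.5893 0.0369 0.1975] rpy [ 3.141 -0.    -1.351] F [-0.26 -0.27 -1.54] gap 0.0591
units T [-0.004 -0.018  0.14 ] W [ 0.001 -0.    -0.003]
494 [-0.07702346  0.04732011 -0.00484022] 0.0010066916074225802
```

View pics/s6.png

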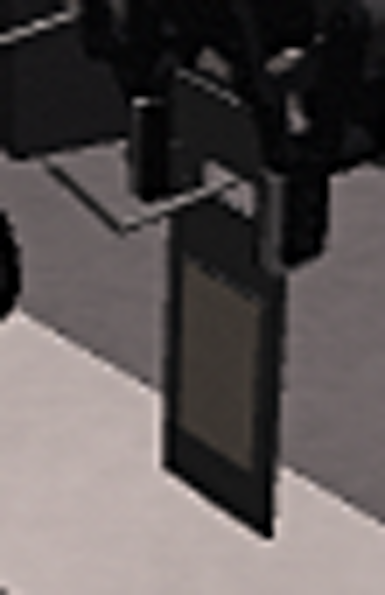

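```bash
python3 - <<'E'
from h import *
ct=lambda x,y:(x/7+215-.43,y/7+120-.43)
for (a,b,z) in ((148,140,.22),(160,180,.219),(180,290,.218),(205,415,.225),(223,525,.25)): print(st(onz('top',*ct(a,b),z)))
for py in (-.1275,-.129):
  print('bend',st(onplane('side',257.15,152.6,O+py*ys,ys)),'tip',st(onplane('side',246.5,142.6,O+py*ys,ys)))
E
```

```text
[ -13.3 -126.6  220. ]
[ -27.  -128.3  219. ]
[ -64.4 -128.7  218. ]
[-108.5 -129.7  225. ]
[-150.4 -129.   250. ]
bend [-119.6 -127.5  213.8] tip [-151.6 -127.5  249.3]
bend [-120.9 -129.   214.9] tip [-152.8 -129.   250.3]
```

```bash
cat >> h.py <<'E'
HZ=-.0205
def plan(tg,nr=1,yaw=None):
    """tg: list of (a,b,z,tilt_deg) hole targets in stand frame"""
    s,p,R=state(); print('t',round(s['time'],2),'hole now',st(p+R.apply([0,0,HZ])),'F',np.round(s['contact_force'],2),'gap',round(s['finger_gap'],4),'rpy',np.round(s['ee_rot'],3))
    for a,b,z,t in tg:
        Rt=Ro.from_euler('xyz',[np.pi,0,-1.351 if yaw is None else yaw])*Ro.from_rotvec([-np.radians(t),0,0])
        P=W(a,b,z)-Rt.apply([0,0,HZ])
        d=R.inv().apply(P-p)/.025; w=np.degrees((R.inv()*Rt).as_rotvec())/5
        print((a,b,z,t),'T',np.round(d,3),'W',np.round(w,3)); p,R=P,Rt
E
python3 - <<'E'
from h import *
plan([(-.082,-.131,.2178,4),(-.087,-.131,.2174,8),(-.092,-.131,.217,12),(-.097,-.131,.2166,16),(-.102,-.131,.2163,20),(-.107,-.131,.216,24)])
E
```

```text
t 6.65 hole now [ -77.  -131.1  218. ] F [-0.47  0.03 -0.36] gap 0.059 rpy [ 3.141 -0.    -1.351]
(-0.082, -0.131, 0.2178, 4) T [0.005 0.258 0.005] W [-0.798 -0.    -0.003]
(-0.087, -0.131, 0.2174, 8) T [0.009 0.255 0.028] W [-0.8 -0.   0. ]
(-0.092, -0.131, 0.217, 12) T [0.009 0.253 0.042] W [-0.8 -0.   0. ]
(-0.097, -0.131, 0.2166, 16) T [0.009 0.249 0.055] W [-0.8  0.   0. ]
(-0.102, -0.131, 0.2163, 20) T [0.009 0.246 0.065] W [-0.8  0.  -0. ]
(-0.107, -0.131, 0.216, 24) T [0.009 0.241 0.078] W [-0.8  0.   0. ]
```

Emit:
carry_out --deltas '[{"grip":160,"tx":0,"ty":0.13,"tz":0,"wx":-0.4,"wy":0,"wz":0},{"grip":160,"tx":0,"ty":0.13,"tz":0.01,"wx":-0.4,"wy":0,"wz":0},{"grip":160,"tx":0.01,"ty":0.13,"tz":0.01,"wx":-0.4,"wy":0,"wz":0},{"grip":160,"tx":0,"ty":0.13,"tz":0.02,"wx":-0.4,"wy":0,"wz":0},{"grip":160,"tx":0.01,"ty":0.13,"tz":0.02,"wx":-0.4,"wy":0,"wz":0},{"grip":160,"tx":0,"ty":0.13,"tz":0.02,"wx":-0.4,"wy":0,"wz":0},{"grip":160,"tx":0,"ty":0,"tz":0,"wx":0,"wy":0,"wz":0}]'

```text
time: 7.35
ee_pos: [0.5708, 0.0324, 0.1969]
ee_rot: [2.932, 0.0, -1.351]
contact_force: [0.7, -0.5, -0.4]
finger_gap: 0.059
```

```bash
python3 - <<'E'
from h import *
plan([(-.097,-.131,.2166,16),(-.102,-.131,.2163,20),(-.107,-.131,.216,24)])
im,d=cams.get_image('side'); np.savez('side7.npz',im=im,d=d); crop(im,235,115,295,210,6,'pics/s7.png')
E
```

```text
t 7.35 hole now [ -91.7 -130.8  216.9] F [ 0.71 -0.51 -0.35] gap 0.059 rpy [ 2.932  0.    -1.351]
(-0.097, -0.131, 0.2166, 16) T [0.017 0.261 0.054] W [-0.801  0.002 -0.001]
(-0.102, -0.131, 0.2163, 20) T [0.009 0.246 0.065] W [-0.8  0.  -0. ]
(-0.107, -0.131, 0.216, 24) T [0.009 0.241 0.078] W [-0.8  0.   0. ]
```

View pics/s7.png

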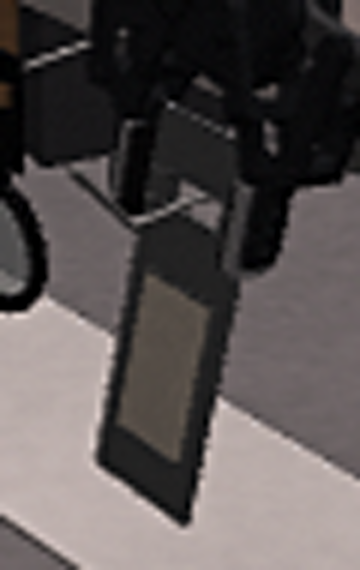

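Emit:
carry_out --deltas '[{"grip":160,"tx":0.01,"ty":0.13,"tz":0.03,"wx":-0.4,"wy":0,"wz":0},{"grip":160,"tx":0,"ty":0.13,"tz":0.03,"wx":-0.4,"wy":0,"wz":0},{"grip":160,"tx":0.01,"ty":0.12,"tz":0.03,"wx":-0.4,"wy":0,"wz":0},{"grip":160,"tx":0,"ty":0.12,"tz":0.03,"wx":-0.4,"wy":0,"wz":0},{"grip":160,"tx":0.01,"ty":0.12,"tz":0.04,"wx":-0.4,"wy":0,"wz":0},{"grip":160,"tx":0,"ty":0.12,"tz":0.04,"wx":-0.4,"wy":0,"wz":0},{"grip":160,"tx":0,"ty":0,"tz":0,"wx":0,"wy":0,"wz":0}]'

```text
time: 8.1
ee_pos: [0.5518, 0.0273, 0.1974]
ee_rot: [2.723, 0.0, -1.351]
contact_force: [-1.2, 0.1, 0.1]
finger_gap: 0.0588
```

```bash
python3 - <<'E'
from h import *
plan([(-.112,-.131,.2156,24),(-.117,-.131,.2155,24),(-.120,-.131,.2165,24),(-.124,-.131,.219,24)])
im,d=cams.get_image('side'); np.savez('side8.npz',im=im,d=d); crop(im,235,115,295,210,6,'pics/s8.png')
E
```

```text
t 8.1 hole now [-107.3 -131.   216.2] F [-1.17  0.09  0.12] gap 0.0588 rpy [ 2.723  0.    -1.351]
(-0.112, -0.131, 0.2156, 24) T [0.009 0.163 0.097] W [ 0.     0.001 -0.001]
(-0.117, -0.131, 0.2155, 24) T [0.009 0.181 0.085] W [0. 0. 0.]
(-0.12, -0.131, 0.2165, 24) T [0.005 0.126 0.012] W [0. 0. 0.]
(-0.124, -0.131, 0.219, 24) T [ 0.007  0.187 -0.026] W [0. 0. 0.]
```

View pics/s8.png

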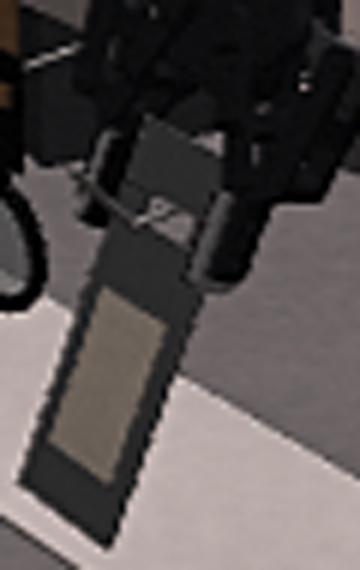

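Emit:
carry_out --deltas '[{"grip":160,"tx":0.01,"ty":0.16,"tz":0.09,"wx":0,"wy":0,"wz":0},{"grip":160,"tx":0.01,"ty":0.18,"tz":0.08,"wx":0,"wy":0,"wz":0},{"grip":160,"tx":0,"ty":0.13,"tz":0.01,"wx":0,"wy":0,"wz":0},{"grip":160,"tx":0,"ty":0,"tz":0,"wx":0,"wy":0,"wz":0}]'

```text
time: 8.55
ee_pos: [0.5388, 0.0238, 0.1989]
ee_rot: [2.723, -0.0, -1.351]
contact_force: [-0.4, -0.2, -0.7]
finger_gap: 0.0589
```

```bash
python3 - <<'E'
from h import *
c,s_=np.cos(np.radians(48)),np.sin(np.radians(48))
plan([(-.123-k*c,-.131,.2165+k*s_,28 if k else 26) for k in (0,.005,.010,.015,.020)])
im,d=cams.get_image('side'); np.savez('side9.npz',im=im,d=d); crop(im,235,115,295,210,6,'pics/s9.png')
E
```

```text
t 8.55 hole now [-120.8 -131.   217.6] F [-0.38 -0.22 -0.66] gap 0.0589 rpy [ 2.723 -0.    -1.351]
(np.float64(-0.123), -0.131, np.float64(0.2165), 26) T [0.003 0.092 0.076] W [-0.398  0.    -0.005]
(np.float64(-0.1263456530317943), -0.131, np.float64(0.22021572412738696), 28) T [ 0.006  0.214 -0.075] W [-0.4 -0.   0. ]
(np.float64(-0.12969130606358859), -0.131, np.float64(0.22393144825477393), 28) T [ 0.006  0.188 -0.068] W [0. 0. 0.]
(np.float64(-0.13303695909538288), -0.131, np.float64(0.22764717238216092), 28) T [ 0.006  0.188 -0.068] W [0. 0. 0.]
(np.float64(-0.13638261212717717), -0.131, np.float64(0.2313628965095479), 28) T [ 0.006  0.188 -0.068] W [0. 0. 0.]
```

View pics/s9.png

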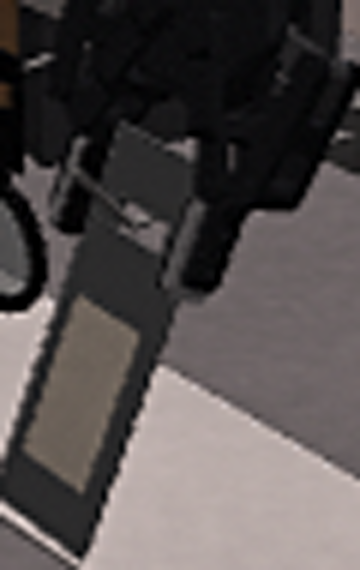

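```bash
python3 - <<'E'
from h import *
c,s_=np.cos(np.radians(48.5)),np.sin(np.radians(48.5))
plan([(-.122-k*c,-.131,.2155+k*s_,28) for k in (.004,.008,.012,.016,.020,.024)])
E
```

```text
t 8.6 hole now [-120.3 -131.   217.5] F [ 0.87 -0.43 -1.1 ] gap 0.059 rpy [ 2.723 -0.    -1.351]
(np.float64(-0.12465048019286294), -0.131, np.float64(0.218495822883156), 28) T [0.008 0.232 0.034] W [-0.804  0.001 -0.004]
(np.float64(-0.1273009603857259), -0.131, np.float64(0.221491645766312), 28) T [ 0.005  0.15  -0.056] W [0. 0. 0.]
(np.float64(-0.12995144057858884), -0.131, np.float64(0.22448746864946803), 28) T [ 0.005  0.15  -0.056] W [0. 0. 0.]
(np.float64(-0.1326019207714518), -0.131, np.float64(0.22748329153262403), 28) T [ 0.005  0.15  -0.056] W [0. 0. 0.]
(np.float64(-0.13525240096431473), -0.131, np.float64(0.23047911441578003), 28) T [ 0.005  0.15  -0.056] W [0. 0. 0.]
(np.float64(-0.1379028811571777), -0.131, np.float64(0.23347493729893604), 28) T [ 0.005  0.15  -0.056] W [0. 0. 0.]
```

Emit:
carry_out --deltas '[{"grip":160,"tx":0,"ty":0.11,"tz":0.02,"wx":-0.4,"wy":0,"wz":0},{"grip":160,"tx":0,"ty":0.12,"tz":0.01,"wx":-0.4,"wy":0,"wz":0},{"grip":160,"tx":0.01,"ty":0.15,"tz":-0.06,"wx":0,"wy":0,"wz":0},{"grip":160,"tx":0,"ty":0.15,"tz":-0.06,"wx":0,"wy":0,"wz":0},{"grip":160,"tx":0,"ty":0,"tz":0,"wx":0,"wy":0,"wz":0}]'

```text
time: 9.1
ee_pos: [0.5289, 0.0213, 0.2071]
ee_rot: [2.654, -0.0, -1.351]
contact_force: [0.6, -0.6, -0.9]
finger_gap: 0.059
```

```bash
python3 - <<'E'
from h import *
c,s_=np.cos(np.radians(48.5)),np.sin(np.radians(48.5))
plan([(-.122-k*c,-.131,.2155+k*s_,28) for k in (.016,.020,.024)])
im,d=cams.get_image('side'); np.savez('side10.npz',im=im,d=d); crop(im,225,110,295,210,6,'pics/s10.png')
E
```

```text
t 9.1 hole now [-129.7 -130.9  225.2] F [ 0.61 -0.6  -0.9 ] gap 0.059 rpy [ 2.654 -0.    -1.351]
(np.float64(-0.1326019207714518), -0.131, np.float64(0.22748329153262403), 28) T [ 0.011  0.147 -0.025] W [-0.012 -0.001 -0.005]
(np.float64(-0.13525240096431473), -0.131, np.float64(0.23047911441578003), 28) T [ 0.005  0.15  -0.056] W [0. 0. 0.]
(np.float64(-0.1379028811571777), -0.131, np.float64(0.23347493729893604), 28) T [ 0.005  0.15  -0.056] W [0. 0. 0.]
```

View pics/s10.png

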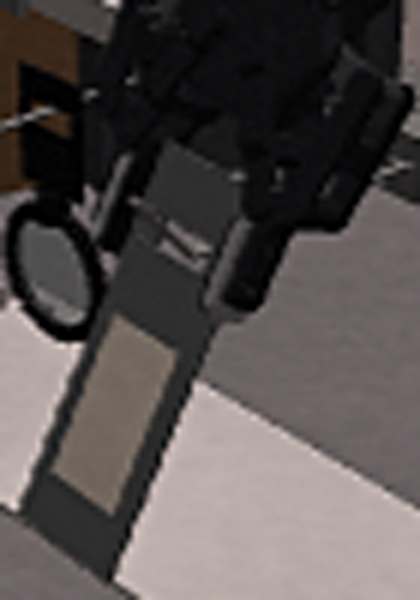

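Emit:
carry_out --deltas '[{"grip":160,"tx":0.01,"ty":0.15,"tz":-0.04,"wx":0,"wy":0,"wz":0},{"grip":160,"tx":0,"ty":0.15,"tz":-0.05,"wx":0,"wy":0,"wz":0},{"grip":160,"tx":0.01,"ty":0.15,"tz":-0.06,"wx":0,"wy":0,"wz":0},{"grip":160,"tx":0,"ty":0,"tz":0,"wx":0,"wy":0,"wz":0}]'

```text
time: 9.55
ee_pos: [0.5211, 0.019, 0.2156]
ee_rot: [2.653, -0.0, -1.351]
contact_force: [-0.4, 0.4, -0.8]
finger_gap: 0.0592
```

```bash
python3 - <<'E'
from h import *
c,s_=np.cos(np.radians(48.5)),np.sin(np.radians(48.5))
plan([(-.122-k*c,-.131,.2155+k*s_,28) for k in (.028,.032,.036,.040)])
im,d=cams.get_image('side'); np.savez('side11.npz',im=im,d=d); crop(im,225,110,295,210,6,'pics/s11.png')
E
```

```text
t 9.55 hole now [-137.9 -131.   233.7] F [-0.36  0.37 -0.84] gap 0.0592 rpy [ 2.653 -0.    -1.351]
(np.float64(-0.14055336135004065), -0.131, np.float64(0.23647076018209207), 28) T [ 0.003  0.147 -0.046] W [-0.006 -0.    -0.005]
(np.float64(-0.1432038415429036), -0.131, np.float64(0.23946658306524807), 28) T [ 0.005  0.15  -0.056] W [0. 0. 0.]
(np.float64(-0.14585432173576654), -0.131, np.float64(0.24246240594840407), 28) T [ 0.005  0.15  -0.056] W [0. 0. 0.]
(np.float64(-0.1485048019286295), -0.131, np.float64(0.24545822883156007), 28) T [ 0.005  0.15  -0.056] W [0. 0. 0.]
```

View pics/s11.png

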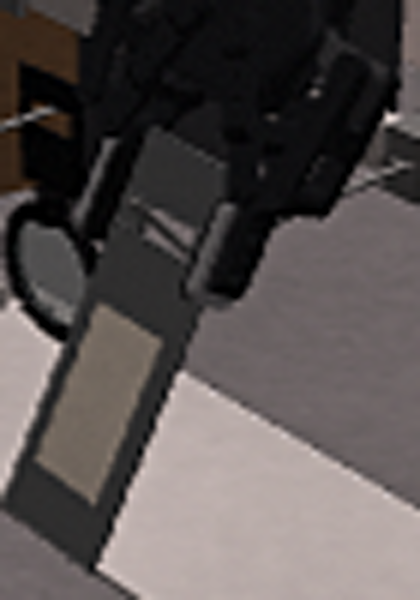

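Emit:
carry_out --deltas '[{"grip":160,"tx":0,"ty":0.15,"tz":-0.05,"wx":0,"wy":0,"wz":0},{"grip":160,"tx":0.01,"ty":0.15,"tz":-0.06,"wx":0,"wy":0,"wz":0},{"grip":160,"tx":0,"ty":0.15,"tz":-0.06,"wx":0,"wy":0,"wz":0},{"grip":160,"tx":0.01,"ty":0.15,"tz":-0.06,"wx":0,"wy":0,"wz":0},{"grip":160,"tx":0,"ty":0,"tz":0,"wx":0,"wy":0,"wz":0}]'

```text
time: 10.1
ee_pos: [0.5109, 0.0163, 0.2277]
ee_rot: [2.653, -0.0, -1.351]
contact_force: [0.2, -0.4, -0.6]
finger_gap: 0.0592
```

```bash
python3 - <<'E'
from h import *
c,s_=np.cos(np.radians(48.5)),np.sin(np.radians(48.5))
plan([(-.122-k*c,-.131,.2155+k*s_,28) for k in (.044,.048,.052,.056)])
im,d=cams.get_image('side'); np.savez('side12.npz',im=im,d=d); crop(im,225,110,295,210,6,'pics/s12.png')
E
```

```text
t 10.1 hole now [-148.3 -131.   245.8] F [ 0.2  -0.38 -0.62] gap 0.0592 rpy [ 2.653 -0.    -1.351]
(np.float64(-0.15115528212149246), -0.131, np.float64(0.24845405171471607), 28) T [ 0.003  0.149 -0.041] W [-0.005 -0.    -0.004]
(np.float64(-0.1538057623143554), -0.131, np.float64(0.2514498745978721), 28) T [ 0.005  0.15  -0.056] W [0. 0. 0.]
(np.float64(-0.15645624250721835), -0.131, np.float64(0.2544456974810281), 28) T [ 0.005  0.15  -0.056] W [0. 0. 0.]
(np.float64(-0.1591067227000813), -0.131, np.float64(0.2574415203641841), 28) T [ 0.005  0.15  -0.056] W [0. 0. 0.]
```

View pics/s12.png

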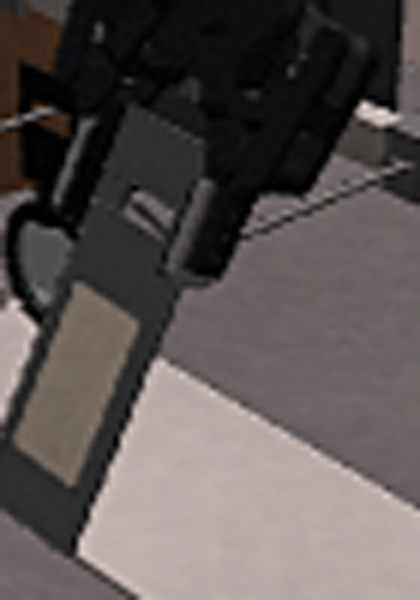

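Emit:
carry_out --deltas '[{"grip":160,"tx":0,"ty":0.15,"tz":-0.05,"wx":0,"wy":0,"wz":0},{"grip":160,"tx":0.01,"ty":0.15,"tz":-0.06,"wx":0,"wy":0,"wz":0},{"grip":160,"tx":0,"ty":0.15,"tz":-0.06,"wx":0,"wy":0,"wz":0},{"grip":160,"tx":0.01,"ty":0.15,"tz":-0.06,"wx":0,"wy":0,"wz":0},{"grip":160,"tx":0,"ty":0.2,"tz":-0.07,"wx":0,"wy":0,"wz":0},{"grip":160,"tx":0.01,"ty":0.3,"tz":-0.1,"wx":0,"wy":0,"wz":0},{"grip":160,"tx":0,"ty":0,"tz":0,"wx":0,"wy":0,"wz":0}]'

```text
time: 10.85
ee_pos: [0.4917, 0.0112, 0.2498]
ee_rot: [2.653, -0.0, -1.351]
contact_force: [-0.2, -0.3, -0.4]
finger_gap: 0.0592
```

```bash
python3 - <<'E'
from h import *
plan([(-.200,-.135,.27,28)])
im,d=cams.get_image('side'); np.savez('side13.npz',im=im,d=d); crop(im,215,100,295,200,6,'pics/s13.png')
E
```

```text
t 10.85 hole now [-168.3 -131.   267.9] F [-0.19 -0.28 -0.38] gap 0.0592 rpy [ 2.653 -0.    -1.351]
(-0.2, -0.135, 0.27, 28) T [0.216 1.153 0.517] W [-0.006 -0.001 -0.007]
```

View pics/s13.png

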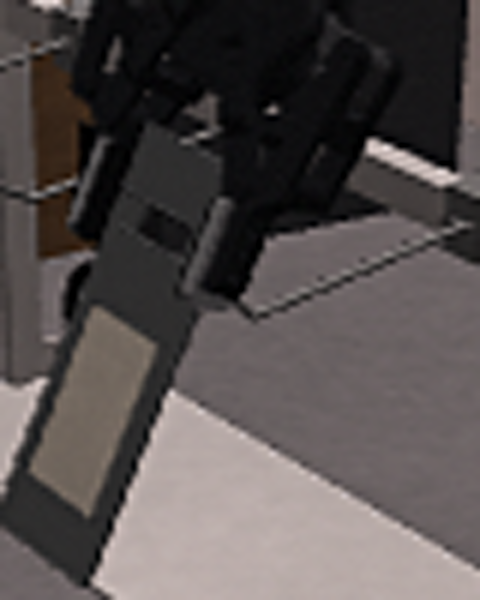

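Emit:
carry_out --deltas '[{"grip":160,"tx":0.1,"ty":0.5,"tz":0,"wx":0,"wy":0,"wz":0},{"grip":160,"tx":0.2,"ty":0.6,"tz":0,"wx":0,"wy":0,"wz":0},{"grip":160,"tx":0.4,"ty":0.6,"tz":0,"wx":0,"wy":0,"wz":0},{"grip":160,"tx":0.6,"ty":0.3,"tz":0,"wx":0,"wy":0,"wz":0},{"grip":160,"tx":0.8,"ty":0,"tz":0,"wx":0,"wy":0,"wz":0},{"grip":160,"tx":0.8,"ty":0,"tz":0,"wx":0.4,"wy":0,"wz":0},{"grip":160,"tx":0.8,"ty":0,"tz":0,"wx":0.8,"wy":0,"wz":0},{"grip":160,"tx":0.8,"ty":0,"tz":0,"wx":0.8,"wy":0,"wz":0},{"grip":160,"tx":0.8,"ty":0,"tz":0,"wx":0.8,"wy":0,"wz":0},{"grip":160,"tx":0.8,"ty":0,"tz":0,"wx":0.8,"wy":0,"wz":0},{"grip":160,"tx":0.8,"ty":0,"tz":0,"wx":0.8,"wy":0,"wz":0},{"grip":160,"tx":0.8,"ty":0,"tz":0,"wx":0.8,"wy":0,"wz":0}]'

```text
time: 12.1
ee_pos: [0.4911, -0.1891, 0.2726]
ee_rot: [3.109, -0.002, -1.353]
contact_force: [0.4, 0.1, -0.4]
finger_gap: 0.0592
```

```bash
python3 - <<'E'
from h import *
s,p,R=state(); print(np.round(p,4),np.round(s['ee_rot'],3),s['contact_force'],s['finger_gap'])
im,d=cams.get_image('side'); np.savez('side14.npz',im=im,d=d); crop(im,0,0,512,384,1.5,'pics/s14.png')
im,d=cams.get_image('top'); np.savez('top14.npz',im=im,d=d)
z=np.load('side1.npz')['im']; crop(z,255,255,345,350,6,'pics/s_sort1.png')
E
```

```text
[ 0.4911 -0.1891  0.2726] [ 3.109e+00 -2.000e-03 -1.353e+00] [ 0.42175937  0.12989572 -0.36048569] 0.05917671599042996
```

View pics/s14.png

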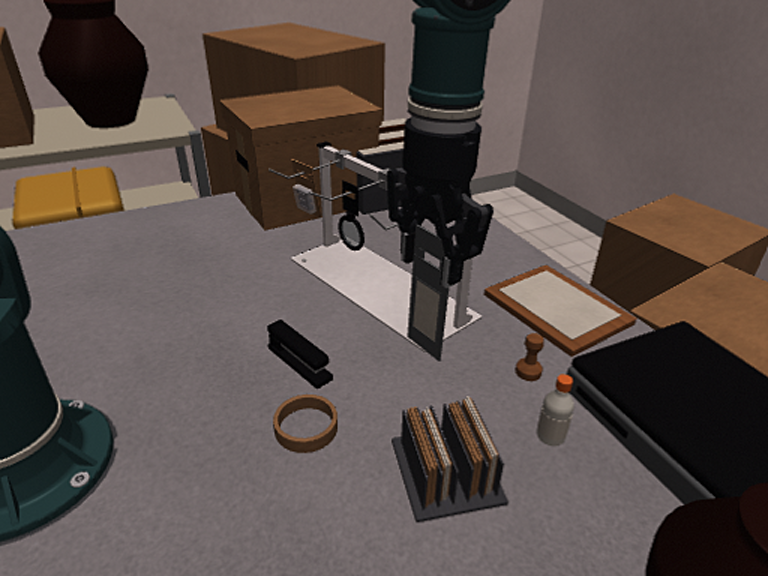

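View pics/s_sort1.png

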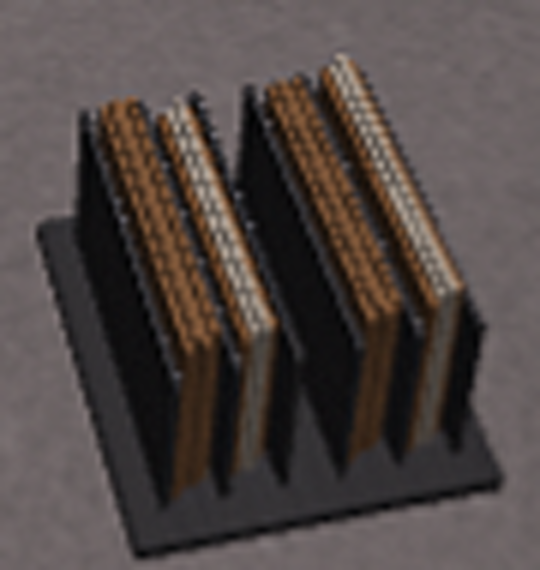

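```bash
python3 - <<'E'
from h import *
c=lambda x,y:(x/6+255-.42,y/6+255-.42)
B=onz('side',*c(135,555),.008);C=onz('side',*c(500,484),.008);A=onz('side',*c(40,230),.008)
print('A',A,'B',B,'C',C,np.linalg.norm(A-B),np.linalg.norm(C-B),'ctr',(A+C)/2)
print('yaw x',np.arctan2(*(C-B)[[1,0]]),'yaw y',np.arctan2(*(A-B)[[1,0]])-np.pi/2)
yw=-.245
X=np.array([np.cos(yw),np.sin(yw),0]);Y=np.array([-np.sin(yw),np.cos(yw),0])
S=np.array([.4970,-.2549,0])
f=lambda P:np.round([(P-S)@X*1000,(P-S)@Y*1000,P[2]*1000],1)
for q in [(165,505),(222,497),(285,485),(343,475),(400,462),(458,450)]: print('div bottom',f(onz('side',*c(*q),.008)))
for q in [(178,378),(300,360),(485,325),(82,108),(250,85),(200,95),(362,320)]: print('top',f(onz('side',*c(*q),.070)))
# top view
t=lambda x,y:(x/6+300-.42,y/6+190-.42)
for nm,q in [('BL',(205,90)),('FL',(125,340)),('FR',(405,432))]: print(nm,f(onz('top',*t(*q),.008)))
# depth slices: side1 and top14 points with height > 55mm
for n,fn in(('side','side14'),('top','top0'),('top','top14')):
    z=np.load(fn+'.npz')['d']; Q=[]
    for v in range(200,350):
        for u in range(255,400):
            if z[v,u]>0:
                P=bydepth(n,u,v,z[v,u]); q=(P-S); q=np.array([q@X,q@Y,P[2]])
                if abs(q[0])<.07 and abs(q[1])<.08: Q.append(q)
    Q=np.array(Q); 
    hi=Q[(Q[:,2]>.060)&(abs(Q[:,1])<.045)]; print(fn,len(hi),np.histogram(hi[:,0],np.arange(-.060,.061,.004))[0])
    if len(hi): print(np.percentile(Q[Q[:,2]>.06][:,:],[1,50,99],axis=0).round(4).tolist())
    lo=Q[(Q[:,2]>.004)&(Q[:,2]<.013)]; print('base',np.percentile(lo,[.5,99.5],axis=0).round(4).tolist())
    # slope of slot papers
    for x0 in (-.019,.019,-.038,.038):
        m=hi[abs(hi[:,0]-x0)<.007]
        if len(m)>20: print(x0,np.polyfit(m[:,1],m[:,0],1).round(4))
E
```

```text
A [ 0.45412028 -0.18236996  0.008     ] B [ 0.42288075 -0.30557163  0.008     ] C [ 0.53655097 -0.3337465   0.008     ] 0.12710058932566654 0.11710995817715839 ctr [ 0.49533563 -0.25805823  0.008     ]
yaw x -0.2429682408366386 yaw y -0.2483303613668626
div bottom [-46.2 -52.7   8. ]
div bottom [-28.2 -53.6   8. ]
div bottom [ -7.9 -53.6   8. ]
div bottom [ 10.9 -53.9   8. ]
div bottom [ 29.9 -53.1   8. ]
div bottom [ 49.4 -52.8   8. ]
top [-46.1 -54.4  70. ]
top [ -9.2 -55.6  70. ]
top [ 49.  -54.9  70. ]
top [-47.6  54.7  70. ]
top [10.1 53.5 70. ]
top [-7.7 52.5 70. ]
top [ 13.6 -45.7  70. ]
BL [59.1 64.4  8. ]
FL [-60.1  65.1   8. ]
FR [-57.8 -61.5   8. ]Traceback (most recent call last):
  File "<stdin>", line 21, in <module>
  File "h.py", line 14, in bydepth
    o,d=ray(n,u,v); return o+d*D
        ~~~^^^^^^^
  File "h.py", line 7, in ray
    f,cx,cy,k,E=K(n)
                ~^^^
  File "h.py", line 4, in K
    c=cams.calibration(n); f=192/np.tan(np.radians(c['vertical_fov'])/2)
ValueError: time passes only in moves, steps and waits
```

```bash
sed -i 's/^def K(n):/import functools\n@functools.lru_cache(None)\ndef K(n):/' h.py; cat >> h.py <<'E'
SW=-.245;SX=np.array([np.cos(SW),np.sin(SW),0]);SYv=np.array([-np.sin(SW),np.cos(SW),0]);S=np.array([.4970,-.2549,0])+.0005*SX
def so(P): q=np.asarray(P)-S; return np.round([q@SX*1000,q@SYv*1000,q[2]*1000],1)
def cloud(n,fn,x0,y0,x1,y1):
    z=np.load(fn+'.npz')['d']; return np.array([bydepth(n,u,v,z[v,u]) for v in range(y0,y1) for u in range(x0,x1) if z[v,u]>0])
E
python3 - <<'E'
from h import *
for n,fn in(('side','side14'),('top','top0'),('top','top14')):
    P=cloud(n,fn,255,200,400,350)-S; Q=np.c_[P@SX,P@SYv,P[:,2]]; Q=Q[(abs(Q[:,0])<.07)&(abs(Q[:,1])<.08)]
    hi=Q[(Q[:,2]>.060)&(Q[:,2]<.09)&(abs(Q[:,1])<.045)]; print(fn,len(hi),np.histogram(hi[:,0]*1000,np.arange(-60,61,4))[0])
    lo=Q[(Q[:,2]>.004)&(Q[:,2]<.013)]; print('base',np.percentile(lo,[.5,99.5],axis=0).round(4).tolist())
    for x0 in (-.019,.019,-.038,.038):
        m=hi[abs(hi[:,0]-x0)<.007]
        if len(m)>20: print(x0,np.polyfit(m[:,1],m[:,0],1).round(4))
s,p,R=state()
P=R.inv().apply(cloud('side','side14',265,140,305,245)-p)
print(P.shape)
m=(abs(P[:,0])<.028)&(abs(P[:,1])<.012)&(P[:,2]>.005)&(P[:,2]<.10); q=P[m]
A=np.c_[np.ones(len(q)),q[:,0],q[:,2]];c=np.linalg.lstsq(A,q[:,1],rcond=None)[0];print('tool y = ',c.round(4),len(q),(A@c-q[:,1]).std())
m=(abs(P[:,1])<.015)&(P[:,2]>.01); print('extent',np.percentile(P[m],[0,1,99,100],axis=0).round(4).tolist())
E
```

```text
side14 1724 [  0   0  73  62 145  67  88  41  91  88  89  46  82   2   0   0  32  86
 134  75  87  41  92 133  91  52  15  12   0   0]
base [[-0.0601, -0.0648, 0.0042], [0.0586, 0.0619, 0.0128]]
-0.019 [-0.0106 -0.0203]
0.019 [-0.007   0.0176]
-0.038 [-0.0046 -0.0394]
0.038 [-0.0024  0.0358]
top0 1173 [ 0  0 43 62 72 51 56 41 58 58 56 37 62  0  0  0 24 43 90 54 53 42 66 73
 62 35 33  2  0  0]
base [[-0.0609, -0.0618, 0.0041], [0.0571, 0.0675, 0.0129]]
-0.019 [ 0.003  -0.0204]
0.019 [0.0032 0.0174]
-0.038 [-0.0054 -0.0395]
0.038 [0.0043 0.036 ]
top14 704 [ 0  0 40 66 67 49 50 46 54 53 50 33 55  0  0  0 17 19 44 22 23 12  4  0
  0  0  0  0  0  0]
base [[-0.0609, -0.0609, 0.0041], [0.011, 0.0675, 0.0127]]
-0.019 [ 0.0053 -0.0204]
0.019 [-0.0025  0.0168]
-0.038 [ 0.0044 -0.0395]
(4173, 3)
tool y =  [-0.0033 -0.0044 -0.0054] 994 0.0007753303287897932
extent [[-0.0336, -0.0068, 0.0101], [-0.0321, -0.0058, 0.0111], [0.0275, -0.0019, 0.1062], [0.0281, -0.0008, 0.1083]]
```

```bash
sed -i 's/+.0005\*SX$/-.0002*SX/' h.py; grep -n "0002" h.py; python3 - <<'E'
from h import *
need(S+np.array([0,0,.235]),[np.pi,0,-1.816])
E
```

```text
48:SW=-.245;SX=np.array([np.cos(SW),np.sin(SW),0]);SYv=np.array([-np.sin(SW),np.cos(SW),0]);S=np.array([.4970,-.2549,0])-.0002*SX
t 12.2 p [ 0.4887 -0.1925  0.2726] rpy [ 3.106e+00 -3.000e-03 -1.360e+00] F [-0.06  0.19 -1.06] gap 0.0594
units T [2.503 0.151 1.518] W [ 0.396 -0.13   5.22 ]
```

Emit:
carry_out --deltas '[{"grip":160,"tx":0.3,"ty":0,"tz":0,"wx":0.2,"wy":0,"wz":0.75},{"grip":160,"tx":0.3,"ty":0,"tz":0,"wx":0.2,"wy":0,"wz":0.75},{"grip":160,"tx":0.3,"ty":0,"tz":0,"wx":0,"wy":-0.1,"wz":0.75},{"grip":160,"tx":0.3,"ty":0,"tz":0,"wx":0,"wy":0,"wz":0.75},{"grip":160,"tx":0.3,"ty":0,"tz":0,"wx":0,"wy":0,"wz":0.75},{"grip":160,"tx":0.3,"ty":0,"tz":0,"wx":0,"wy":0,"wz":0.75},{"grip":160,"tx":0,"ty":0,"tz":0,"wx":0,"wy":0,"wz":0.72},{"grip":160,"tx":0,"ty":0,"tz":0,"wx":0,"wy":0,"wz":0},{"grip":160,"tx":0,"ty":0,"tz":0,"wx":0,"wy":0,"wz":0}]'

```text
time: 13.1
ee_pos: [0.4936, -0.2307, 0.2721]
ee_rot: [3.139, 0.006, -1.805]
contact_force: [-0.1, -0.9, 0.9]
finger_gap: 0.0589
```

```bash
python3 - <<'E'
from h import *
need(S+np.array([0,0,.222]),[np.pi,0,-1.816])
E
```

```text
t 13.1 p [ 0.4936 -0.2307  0.2721] rpy [ 3.139  0.006 -1.805] F [-0.08 -0.85  0.88] gap 0.0589
units T [ 0.921 -0.352  1.996] W [0.028 0.07  0.125]
```

Emit:
carry_out --deltas '[{"grip":160,"tx":0.46,"ty":-0.18,"tz":0,"wx":0.03,"wy":0.07,"wz":0.12},{"grip":160,"tx":0.46,"ty":-0.18,"tz":0,"wx":0,"wy":0,"wz":0},{"grip":160,"tx":0,"ty":0,"tz":0.6,"wx":0,"wy":0,"wz":0},{"grip":160,"tx":0,"ty":0,"tz":0.6,"wx":0,"wy":0,"wz":0},{"grip":160,"tx":0,"ty":0,"tz":0.6,"wx":0,"wy":0,"wz":0},{"grip":160,"tx":0,"ty":0,"tz":0.2,"wx":0,"wy":0,"wz":0},{"grip":160,"tx":0,"ty":0,"tz":0,"wx":0,"wy":0,"wz":0},{"grip":160,"tx":0,"ty":0,"tz":0,"wx":0,"wy":0,"wz":0}]'

```text
time: 13.9
ee_pos: [0.4972, -0.2559, 0.2227]
ee_rot: [-3.14, -0.0, -1.818]
contact_force: [-0.1, 1.1, -0.4]
finger_gap: 0.0589
```

```bash
python3 - <<'E'
from h import *
need(S+np.array([0,0,.222]),[np.pi,0,-1.816])
for n in('side','top'):
    im,d=cams.get_image(n); np.savez(n+'15.npz',im=im,d=d)
    crop(im,*((240,180,360,350) if n=='side' else (280,150,400,270)),3.5 if n=='side' else 5,f'pics/{n}15.png')
s,p,R=state()
C=cloud('side','side15',255,180,350,345)
P=R.inv().apply(C-p)
m=(abs(P[:,0])<.026)&(abs(P[:,1])<.012)&(P[:,2]>.01)&(P[:,2]<.10); q=P[m]
A=np.c_[np.ones(len(q)),q[:,0],q[:,2]];c=np.linalg.lstsq(A,q[:,1],rcond=None)[0];print('tool y = ',c.round(4),len(q),(A@c-q[:,1]).std())
m=(abs(P[:,1])<.012)&(P[:,2]>.01)&(P[:,2]<.112); print('extent',np.percentile(P[m],[0,1,99,100],axis=0).round(4).tolist())
F=C-S;F=np.c_[F@SX,F@SYv,F[:,2]]; mk=F[m&(abs(P[:,0])<.028)&(P[:,2]<.1)]; print('marker in sorter x',np.median(mk[:,0]),'y',mk[:,1].min(),mk[:,1].max())
E
```

```text
t 13.9 p [ 0.4972 -0.2559  0.2227] rpy [-3.14  -0.    -1.818] F [-0.12  1.14 -0.41] gap 0.0589
units T [-0.037  0.026  0.027] W [-0.022 -0.002 -0.018]
tool y =  [-0.0001  0.0119 -0.0021] 427 0.00036559852952164606
extent [[-0.0292, -0.0029, 0.0101], [-0.0275, -0.0026, 0.0116], [0.0311, 0.0008, 0.1067], [0.0318, 0.0013, 0.1083]]
marker in sorter x 0.001123534446538377 y -0.028375421126421694 0.026782504876772074
```

View pics/side15.png

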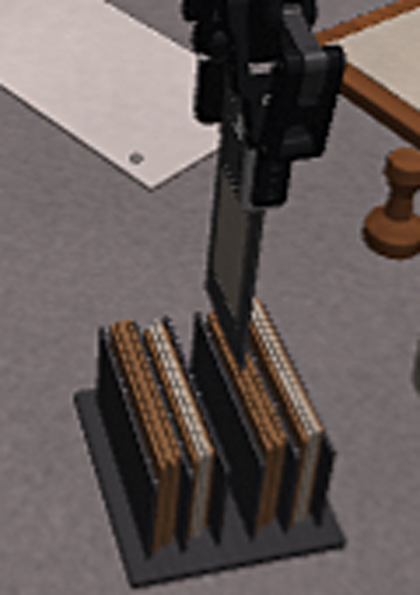

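View pics/top15.png

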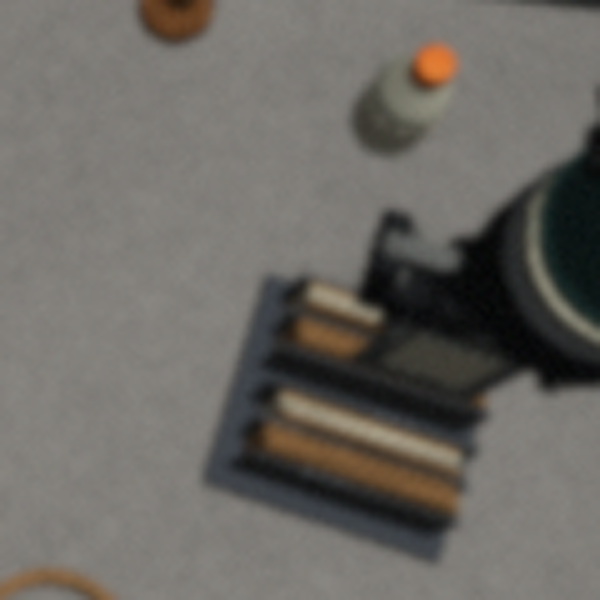

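Emit:
carry_out --deltas '[{"grip":160,"tx":-0.04,"ty":0.08,"tz":0.2,"wx":0,"wy":0,"wz":0},{"grip":160,"tx":0,"ty":0,"tz":0.3,"wx":0,"wy":0,"wz":0},{"grip":160,"tx":0,"ty":0,"tz":0.3,"wx":0,"wy":0,"wz":0},{"grip":160,"tx":0,"ty":0,"tz":0.3,"wx":0,"wy":0,"wz":0},{"grip":160,"tx":0,"ty":0,"tz":0.3,"wx":0,"wy":0,"wz":0},{"grip":160,"tx":0,"ty":0,"tz":0.3,"wx":0,"wy":0,"wz":0},{"grip":160,"tx":0,"ty":0,"tz":0.3,"wx":0,"wy":0,"wz":0},{"grip":160,"tx":0,"ty":0,"tz":0,"wx":0,"wy":0,"wz":0}]'

```text
time: 14.8
ee_pos: [0.4943, -0.2534, 0.1708]
ee_rot: [3.14, 0.001, -1.817]
contact_force: [-0.3, 0.1, -0.9]
finger_gap: 0.0591
```

```bash
python3 - <<'E'
from h import *
need(S+np.array([0,0,.1155]),[np.pi,0,-1.816])
for n in('side',):
    im,d=cams.get_image(n); np.savez(n+'16.npz',im=im,d=d)
    crop(im,250,220,340,350,4.5,f'pics/{n}16.png')
E
```

```text
t 14.8 p [ 0.4943 -0.2534  0.1708] rpy [ 3.140e+00  1.000e-03 -1.817e+00] F [-0.29  0.14 -0.95] gap 0.0591
units T [ 0.035 -0.114  2.213] W [ 0.018  0.006 -0.012]
```

View pics/side16.png

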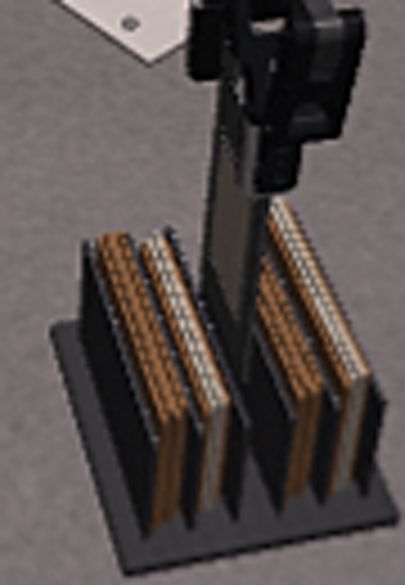

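Emit:
carry_out --deltas '[{"grip":160,"tx":0,"ty":-0.03,"tz":0.3,"wx":0,"wy":0,"wz":0},{"grip":160,"tx":0,"ty":0,"tz":0.3,"wx":0,"wy":0,"wz":0},{"grip":160,"tx":0,"ty":0,"tz":0.3,"wx":0,"wy":0,"wz":0},{"grip":160,"tx":0,"ty":0,"tz":0.3,"wx":0,"wy":0,"wz":0},{"grip":160,"tx":0,"ty":0,"tz":0.3,"wx":0,"wy":0,"wz":0},{"grip":160,"tx":0,"ty":0,"tz":0.2,"wx":0,"wy":0,"wz":0},{"grip":160,"tx":0,"ty":0,"tz":0.1,"wx":0,"wy":0,"wz":0},{"grip":160,"tx":0,"ty":0,"tz":0,"wx":0,"wy":0,"wz":0}]'

```text
time: 15.65
ee_pos: [0.4957, -0.2538, 0.1268]
ee_rot: [-3.141, 0.0, -1.817]
contact_force: [0.2, -0.1, 0.1]
finger_gap: 0.0592
```

Emit:
carry_out --deltas '[{"grip":160,"tx":0,"ty":0,"tz":0.06,"wx":0,"wy":0,"wz":0},{"grip":160,"tx":0,"ty":0,"tz":0.06,"wx":0,"wy":0,"wz":0},{"grip":160,"tx":0,"ty":0,"tz":0,"wx":0,"wy":0,"wz":0}]'

```text
time: 15.95
ee_pos: [0.4959, -0.2539, 0.1242]
ee_rot: [-3.141, 0.0, -1.817]
contact_force: [-0.3, 0.4, -0.2]
finger_gap: 0.0592
```

Emit:
carry_out --deltas '[{"grip":160,"tx":0,"ty":0,"tz":0.06,"wx":0,"wy":0,"wz":0},{"grip":160,"tx":0,"ty":0,"tz":0.06,"wx":0,"wy":0,"wz":0},{"grip":160,"tx":0,"ty":0,"tz":0,"wx":0,"wy":0,"wz":0}]'

```text
time: 16.25
ee_pos: [0.4958, -0.2539, 0.121]
ee_rot: [-3.141, 0.0, -1.817]
contact_force: [-0.1, -1.5, -1.3]
finger_gap: 0.059
```

Foot should reach the floor at TCP z ≈ 0.1155; feeling down in 1 mm steps.

Emit:
carry_out --deltas '[{"grip":160,"tx":0,"ty":0,"tz":0.06,"wx":0,"wy":0,"wz":0},{"grip":160,"tx":0,"ty":0,"tz":0.04,"wx":0,"wy":0,"wz":0},{"grip":160,"tx":0,"ty":0,"tz":0,"wx":0,"wy":0,"wz":0}]'

```text
time: 16.55
ee_pos: [0.4958, -0.2539, 0.1185]
ee_rot: [-3.141, 0.0, -1.817]
contact_force: [0.6, 0.1, -0.0]
finger_gap: 0.0591
```

Emit:
carry_out --deltas '[{"grip":160,"tx":0,"ty":0,"tz":0.04,"wx":0,"wy":0,"wz":0},{"grip":160,"tx":0,"ty":0,"tz":0,"wx":0,"wy":0,"wz":0}]'

```text
time: 16.75
ee_pos: [0.4959, -0.2539, 0.1176]
ee_rot: [-3.141, 0.0, -1.817]
contact_force: [-0.0, -0.4, -0.5]
finger_gap: 0.0588
```

Emit:
carry_out --deltas '[{"grip":160,"tx":0,"ty":0,"tz":0.04,"wx":0,"wy":0,"wz":0},{"grip":160,"tx":0,"ty":0,"tz":0,"wx":0,"wy":0,"wz":0}]'

```text
time: 16.95
ee_pos: [0.4959, -0.2539, 0.1166]
ee_rot: [-3.141, 0.0, -1.817]
contact_force: [-0.1, -0.1, -1.1]
finger_gap: 0.0591
```

Emit:
carry_out --deltas '[{"grip":160,"tx":0,"ty":0,"tz":0.04,"wx":0,"wy":0,"wz":0},{"grip":160,"tx":0,"ty":0,"tz":0,"wx":0,"wy":0,"wz":0}]'

```text
time: 17.15
ee_pos: [0.4958, -0.2539, 0.1156]
ee_rot: [-3.141, 0.0, -1.817]
contact_force: [0.1, -0.0, 0.2]
finger_gap: 0.0591
```

Emit:
carry_out --deltas '[{"grip":160,"tx":0,"ty":0,"tz":0.04,"wx":0,"wy":0,"wz":0},{"grip":160,"tx":0,"ty":0,"tz":0,"wx":0,"wy":0,"wz":0}]'

```text
time: 17.35
ee_pos: [0.4963, -0.254, 0.1153]
ee_rot: [-3.14, 0.0, -1.817]
contact_force: [-1.0, 1.0, 4.5]
finger_gap: 0.0592
```

Emit:
carry_out --deltas '[{"grip":160,"tx":0,"ty":0,"tz":0.03,"wx":0,"wy":0,"wz":0},{"grip":160,"tx":0,"ty":0,"tz":0,"wx":0,"wy":0,"wz":0}]'

```text
time: 17.55
ee_pos: [0.4968, -0.2541, 0.1152]
ee_rot: [-3.139, 0.0, -1.817]
contact_force: [-0.6, 0.7, 9.2]
finger_gap: 0.0587
```

```bash
python3 - <<'E'
from h import *
need(S+np.array([0,0,.1155]),[np.pi,0,-1.816])
im,d=cams.get_image('side'); np.savez('side17.npz',im=im,d=d)
crop(im,250,220,340,350,4.5,'pics/side17.png')
E
```

```text
t 17.55 p [ 0.4968 -0.2541  0.1152] rpy [-3.139  0.    -1.817] F [-0.6   0.75  9.16] gap 0.0587
units T [ 0.028 -0.009 -0.01 ] W [-0.029  0.    -0.013]
```

View pics/side17.png

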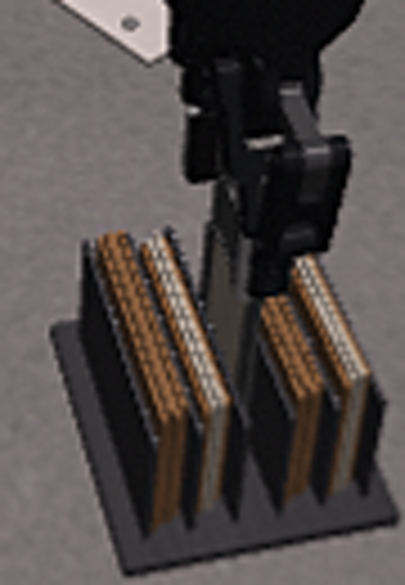

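Emit:
carry_out --deltas '[{"grip":160,"tx":0,"ty":0,"tz":-0.04,"wx":0,"wy":0,"wz":0},{"grip":160,"tx":0,"ty":0,"tz":0,"wx":0,"wy":0,"wz":0},{"grip":78,"tx":0,"ty":0,"tz":0,"wx":0,"wy":0,"wz":0},{"grip":70,"tx":0,"ty":0,"tz":0,"wx":0,"wy":0,"wz":0},{"grip":60,"tx":0,"ty":0,"tz":0,"wx":0,"wy":0,"wz":0},{"grip":40,"tx":0,"ty":0,"tz":0,"wx":0,"wy":0,"wz":0},{"grip":20,"tx":0,"ty":0,"tz":0,"wx":0,"wy":0,"wz":0},{"grip":20,"tx":0,"ty":0,"tz":0,"wx":0,"wy":0,"wz":0},{"grip":20,"tx":0,"ty":0,"tz":0,"wx":0,"wy":0,"wz":0}]' --grip_force 20

```text
time: 18.5
ee_pos: [0.4959, -0.2539, 0.1148]
ee_rot: [-3.141, 0.0, -1.817]
contact_force: [0.0, 0.5, 0.5]
finger_gap: 0.0786
```

```bash
python3 - <<'E'
from h import *
need(S+np.array([0,0,.1155]),[np.pi,0,-1.816])
im,d=cams.get_image('side'); np.savez('side18.npz',im=im,d=d)
crop(im,250,220,340,350,4.5,'pics/side18.png')
E
```

```text
t 18.5 p [ 0.4959 -0.2539  0.1148] rpy [-3.141  0.    -1.817] F [0.   0.55 0.45] gap 0.0786
units T [ 0.027 -0.046 -0.026] W [-0.01   0.002 -0.014]
```

View pics/side18.png

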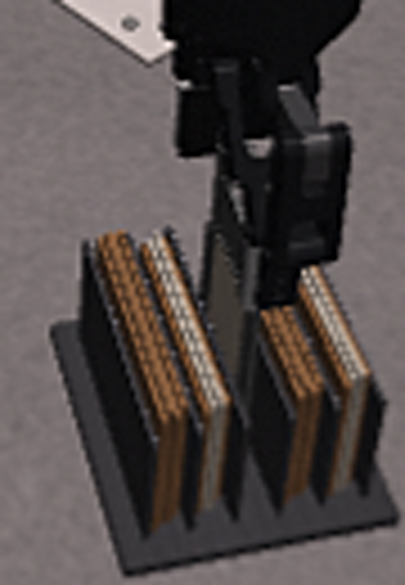

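Released (78 mm gap, no load). Straight up.

Emit:
carry_out --deltas '[{"grip":10,"tx":0,"ty":0,"tz":-0.2,"wx":0,"wy":0,"wz":0},{"grip":0,"tx":0,"ty":0,"tz":-0.4,"wx":0,"wy":0,"wz":0},{"grip":0,"tx":0,"ty":0,"tz":-0.6,"wx":0,"wy":0,"wz":0},{"grip":0,"tx":0,"ty":0,"tz":-0.8,"wx":0,"wy":0,"wz":0},{"grip":0,"tx":0,"ty":0,"tz":-0.8,"wx":0,"wy":0,"wz":0},{"grip":0,"tx":0,"ty":0,"tz":-0.8,"wx":0,"wy":0,"wz":0},{"grip":0,"tx":0,"ty":0,"tz":-0.8,"wx":0,"wy":0,"wz":0},{"grip":0,"tx":0,"ty":0,"tz":-0.8,"wx":0,"wy":0,"wz":0},{"grip":0,"tx":0,"ty":0,"tz":0,"wx":0,"wy":0,"wz":0},{"grip":0,"tx":0,"ty":0,"tz":0,"wx":0,"wy":0,"wz":0}]'

```text
time: 19.55
ee_pos: [0.4959, -0.254, 0.2457]
ee_rot: [-3.139, -0.0, -1.817]
contact_force: [0.8, -0.7, 0.1]
finger_gap: 0.0857
```

```bash
python3 - <<'E'
from h import *
need(S+np.array([0,0,.1155]))
im,d=cams.get_image('side'); np.savez('side19.npz',im=im,d=d)
crop(im,0,0,512,384,1.5,'pics/s19.png'); crop(im,250,220,340,350,4.5,'pics/s19b.png')
crop(im,220,85,330,235,4,'pics/s19c.png')
im,d=cams.get_image('top'); np.savez('top19.npz',im=im,d=d); crop(im,0,0,512,384,1.5,'pics/t19.png')
C=cloud('side','side19',285,225,320,330)-S;Q=np.c_[C@SX,C@SYv,C[:,2]];m=(Q[:,2]>.09)&(Q[:,2]<.19)&(abs(Q[:,0])<.04)&(abs(Q[:,1])<.04);q=Q[m]
print(len(q),q.min(0),q.max(0),np.polyfit(q[:,2],q[:,0],1))
E
```

```text
t 19.55 p [ 0.4959 -0.254   0.2457] rpy [-3.139 -0.    -1.817] F [ 0.75 -0.72  0.12] gap 0.0857
units T [ 0.025 -0.032  5.207] W None
475 [-0.00070572 -0.0310752   0.09008091] [0.0040947  0.0310638  0.16841649] [ 0.01286923 -0.00072475]
```

View pics/s19.png

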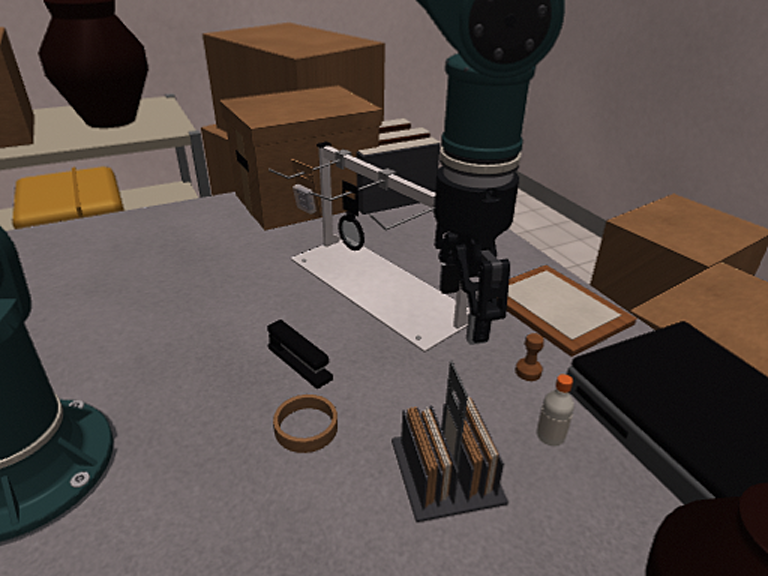

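View pics/s19b.png

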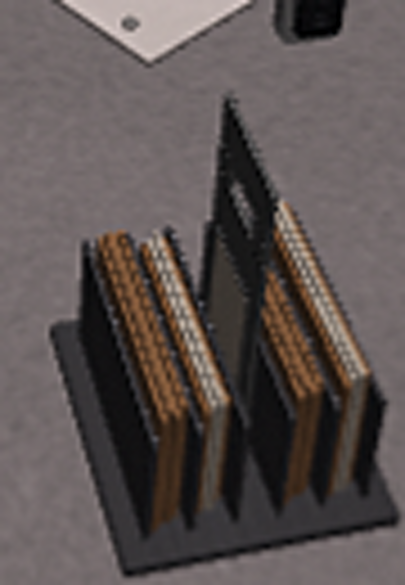

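View pics/s19c.png

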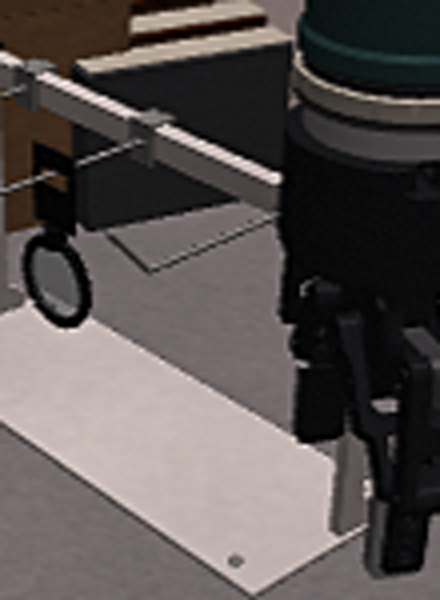

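View pics/t19.png

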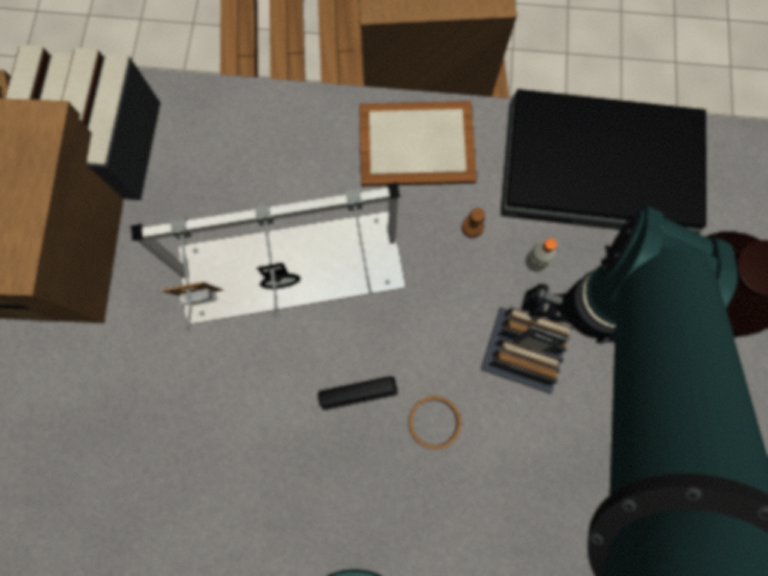

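```bash
python3 -c "
from workcell import ctrl
print(ctrl.hand_in())"
```

```text
the job is handed in; nothing more can be done
None
```

The out-marker is off the right-hand peg and standing upright in the sorter's middle slot. I handed the job in at about 19.6 s.

- **Taking it off the peg:** I gripped the marker by its side edges and lifted it until the wire ran through the middle of the hole. I slid it out along the wire, tilted it about 28° to follow the upturned end, and carried it over the tip. The force readings I took between steps on the wire stayed within the sensor's noise, about ±1 N, apart from one of 1.5 N just after the lift.
- **Standing it in the slot:** I lowered it in 1 mm steps until it touched the floor, with the tool at 115.3 mm against 115.5 mm expected. The push reached about 9 N, and I eased it off before opening the fingers.
- **Last checks:** In the side camera, the marker's top edge is at 168 mm, which is the 8 mm floor plus its 160 mm height. It leans less than 1° and is centred in the slot to within 2–3 mm. The gripper is clear of it, and the wrist force reads only noise. By eye, the card, magnifier, stapler, tape roll, stamp and glue bottle are where they were, and the emptied peg shows no bend.
- **Disagreements:** The two cameras differed by 2–4 mm on some stand and sorter points, which the slot's play covered. While I carried the marker, the side camera's depth once put it about 3 mm off in the grip, but the reading above the slot did not show that again.

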